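# Free the jammed lab beakers and sort them

## Task

The tall narrow beaker is stuck tight inside the wide one. Bring the pair under the steel bench fork, so that the fork holds the wide beaker's rim down while you pull the narrow one up and out of it; then stand each beaker upright in the tray that already holds one of its own size. Leave the two beakers in the trays standing in their trays, and do not disturb the bottle and the tube rack.

Things in the scene. Friction and masses are not known exactly. Their poses are not given: they have to be found in the camera images.
- narrow_center (a point): Centre (half-way up, on the axis) of the stuck narrow beaker: plain white plastic, straight, 48 mm across, 120 mm tall, wall 3, floor 5, 90 g. It stands on the wide one's floor and sticks out 55 mm above its rim, gripped by ribs: parting takes 8 to 14 N, so mere lifting does not part them: carry the pair by the narrow one, hung just clear of the bench (dragged, it tilts in the grip).
- wide_center (a point): Centre (35 mm up, on the axis) of the stuck wide beaker: white plastic, 70 mm tall, body 60 mm across, 52 inside, floor 5, 130 g. Its thick rim, 76 mm across, takes the top 10 mm and is 12 mm wide from inside to outside, so it can be pinched there. Inside, 33 to 57 mm up, three dark springy ribs stand about 2 mm proud.
- fork: Fixed steel bench fork. Origin on the bench under the middle of the slot, where the beakers' axis belongs; z up; open towards its -x (roughly to the robot). Two level tines along x, 60 mm apart, 20 mm wide, x -30 to +66 mm, undersides 77 mm and tops 85 mm above the bench. Flared tips reach x -54, y +-57 mm. From x = 48 mm an upright, as high as the tines, joins them; behind it is a low base plate.
- fork_slot (a point): Middle of the fork's slot, 77 mm above the bench (level with the tines' undersides). The wide beaker standing on the bench slides under the tines with 7 mm to spare and the narrow one passes between them; the 76 mm rim cannot come up through the 60 mm slot. The rim's front edge stays reachable from above, between the tines.
- tray_n: Fixed shallow grey tray in which one narrow beaker stands: the place for the narrow beaker. 240 mm along its x, 150 along y, 20 high, walls and floor 4 mm. Origin at the centre of its underside. The standing beaker is in its +x half (far from the robot); the -x half is free. Either left or right of the fork; both trays look alike.
- tray_w: The other tray, of the same shape and size, in which one wide beaker stands in the +x half: the place for the wide beaker. Origin at the centre of its underside; the -x half, towards the robot, is free.
- narrow_b_center (a point): Centre (60 mm up, on the axis) of the narrow beaker that stands in its tray from the start; same as the stuck one.
- wide_b_center (a point): Centre (35 mm up, on the axis) of the wide beaker that stands in its tray from the start; same as the stuck one.
- bottle: Bystander: brown glass bottle, black cap, 64 mm across, 140 mm tall, beyond the left-hand tray. Origin at the centre of its underside.
- rack: Bystander: dark tube rack, 70 x 150 x 45 mm high, beyond the right-hand tray. Origin at the centre of its underside.
- narrow: The stuck narrow beaker again: centre of its underside; z up its axis.
- wide: The stuck wide beaker again: centre of its underside; z up its axis.

How it is judged:
On the way:
1. The narrow beaker is drawn right out of the wide one, while the wide one stays upright under the fork (its axis within 45 mm of the middle of the slot, its foot within 20 mm of the bench) (z of narrow_center in the frame of wide above 0.131 m and horizontal distance between wide and fork below 0.045 m and height (world z) of wide below 0.02 m and angle between wide_center's own z axis and vertical below 0.3 rad), for 0.05 s.
At the end, for the whole second after the job is handed in: Narrow beaker in the tray with the other narrow one, wide beaker in the tray with the other wide one, anywhere inside the walls; all four stand on the tray floors (height within 10 mm), upright within 7 degrees, the two moved ones at rest (x of narrow_center in the frame of tray_n between -0.115 and 0.115 m and y of narrow_center in the frame of tray_n between -0.07 and 0.07 m and z of narrow_center in the frame of tray_n between 0.054 and 0.074 m and angle between each of narrow_center, narrow_b_center, wide_center, wide_b_center's own z axis and vertical below 0.12 rad and x of narrow_b_center in the frame of tray_n between -0.115 and 0.115 m and y of narrow_b_center in the frame of tray_n between -0.07 and 0.07 m and z of narrow_b_center in the frame of tray_n between 0.054 and 0.074 m and x of wide_center in the frame of tray_w between -0.115 and 0.115 m and y of wide_center in the frame of tray_w between -0.07 and 0.07 m and z of wide_center in the frame of tray_w between 0.029 and 0.049 m and x of wide_b_center in the frame of tray_w between -0.115 and 0.115 m and y of wide_b_center in the frame of tray_w between -0.07 and 0.07 m and z of wide_b_center in the frame of tray_w between 0.029 and 0.049 m and linear speed of each of narrow, wide below 0.03 m/s); the robot touches nothing.
It fails at once if The bottle or the tube rack is shifted by more than 40 mm or the bottle is tipped over (distance of any of bottle, rack from where it was at the start of the episode above 0.04 m or angle between bottle's own z axis and vertical above 0.6 rad).
It also fails if it takes over 61 s, if anything falls off the work surface, if the arm or the gripper's body presses on something with over 40 N, if the wrist force passes 120 N, or if a joint passes its speed limit or range.

## Robot

A 7-joint arm with a two-finger parallel gripper is mounted at the origin on the work surface. World frame = base frame: x ahead of the robot, y to its left, z up, the work surface at z = 0. Lengths are in m, angles in rad, forces in N, time in s.
With the tool pointing down it reaches from about 0.4 to 0.875 m from the base axis. Payload 19.3 kg.
Tool frame: the origin (TCP) lies on the centre line of the jaws, within the pads' length; the fingertips stand 8 mm ahead of it and the grasp point (between the pads) lies 11 mm behind it (bot.tip_extent is the distance from the TCP to the fingertips, in m); x points along the fingers, y is the direction in which the jaws open and shut, and the axes are right-handed (so a half turn about x gives the same grasp; the last joint's range is limited). The gripper opens to 85 mm and grips with 20 to 120 N. Pads are 22 mm wide; open, the fingers measure 114 mm over their backs; the gripper's body (76 mm by 85 mm) begins 54 mm behind the grasp point. The pads swing forward as they close: fully open they stand 13 mm farther back than shut.
Start: joints at [1.086, 0.521, -0.036, 1.599, 0.021, 1.021, -0.113], TCP at [0.252, -0.572, 0.239] pointing down, gripper open.
Joint ranges: [-2.91, 2.91], [-0.3, 2.13], [-1.5, 1.42], [0.17, 2.43], [-1.26, 4.41], [0.16, 1.93], [-2.52, 2.52]. Speed limits (rad/s): [1.89, 1.89, 2.39, 2.39, 3.01, 3.01, 3.01].

## Interface

Orientations are given as [roll, pitch, yaw] about the fixed x, y, z axes, in that order (R = Rz(yaw) Ry(pitch) Rx(roll)).
In Python, from workcell import sensors, imaging, order, bot gives the robot as it stands.
- The arm moves only by the tool arm_command, never from a script. Its argument "commands" is a list of rows, each an object of numbers: "dx", "dy", "dz": the shift along the tool's x, y, z in cm; "twist": the turn about the tool's x in rad. A call has 1 to 12 rows; each row is the pose to reach, as a shift and turn from the pose measured when the call began, along the tool's axes at that moment; what a row does not reach only later rows make up. A row lasts 1/12 s, in which the tool goes at most 41.7 mm and 7.16 degrees, less where a joint would pass 70% of its speed; a pose out of reach is approached as far as the arm can. A call with a gripper value outside its range is refused whole. "grip" is the closure, from -1 (fully open) to 1 (shut), set as the call begins (left out, the last holds). The fingers move at their own pace and stop on an object; "squeeze" is the grip in N (left out, the last holds). Time passes only in rows, so rows that repeat a pose let the fingers close. It gives the time, the measured TCP pose, the force and the opening at its end, in the units of the state.
- sensors.observe(): the state, without advancing time (a new reading comes with each control period).
- imaging.grab_frame(name): name is "scene" or "top" or "wrist"; returns the picture (420x560x3 uint8, red, green, blue); there is no depth.
- imaging.camera_info(name): a dict with "fx", "fy", "cx", "cy" (pixels), "origin" and "attitude" of the camera in the world. Camera axes: x right, y down, z forward; pixel columns grow to the right and rows downward; lengths in m; the calibration is good to about 2 mm. The wrist camera is an equidistant fisheye: a pixel r from the principal point sees the ray r / f radians off the axis. A picture is of the moment at which its call begins: read the wrist's pose just before it. camera_info takes no time and is no camera call; for the wrist camera it gives the pose at the moment of the call.
- order.job_done(): hands the job in, once; it reports no verdict.
The state is a dict: "clock": time; "qpos": joint angles; "qd": joint speeds; "joint_efforts": joint torques, N m; "position": TCP position; "tool_rot": TCP orientation; "force": force on the tool from outside, world axes, zero at the start; "moment": the same for the moment, N m; "grip_width": finger opening in m.
Only numpy, scipy, OpenCV 4.12 (cv2) and the standard library are available. Lean on these libraries where they do the work, as an engineer would, in place of code of your own. Each camera call takes 0.05 s, during which the arm holds its last target.

## Working session

There is one attempt and no reset: what is moved stays moved. The work goes in short steps, Python scripts to look and compute and a tool call to move; the robot and the scene stay as the last step left them, time stands still between calls to the robot, and variables do not carry over. Pictures are saved under pics/ and viewed, and the job is handed in when it is done.

Besides the shell and the picture viewer there is one more tool, called after "Call:" by a JSON object that holds its "method" and its "body". arm_command: Moves the arm, as the interface text tells. Its arguments: {"type":"object","properties":{"commands":{"type":"array"},"grip":{"type":"number"},"squeeze":{"type":"number"}},"required":["commands"]}

```bash
ls; mkdir -p pics; python3 - <<'E'
from workcell import sensors, imaging, order, bot
import cv2
s=sensors.observe();print({k:s[k] for k in('clock','position','tool_rot','grip_width','force')})
for n in('scene','top'):
    im=imaging.grab_frame(n);cv2.imwrite(f'pics/{n}0.png',im[:,:,::-1]);print(n,imaging.camera_info(n))
E
```

```text
pics
{'clock': 0.0, 'position': array([ 0.25170475, -0.57172871,  0.23872825]), 'tool_rot': array([-1.50322123,  1.56966009,  2.05312014]), 'grip_width': 0.08516588152531053, 'force': array([-0.09318333, -1.05938603, -0.62884809])}
scene {'fx': 392.87112554806924, 'fy': 392.87112554806924, 'cx': 272.7323857638452, 'cy': 211.80694282508873, 'origin': array([ 1.17082393, -0.47056602,  0.78637169]), 'attitude': array([-2.31046547, -0.01299207,  0.92255335])}
top {'fx': 388.685657458453, 'fy': 388.685657458453, 'cx': 271.3927156149544, 'cy': 205.88563717698688, 'origin': array([ 0.38925925, -0.007252  ,  1.18268083]), 'attitude': array([-3.00991879,  0.00661628, -1.59588619])}
```

View pics/scene0.png

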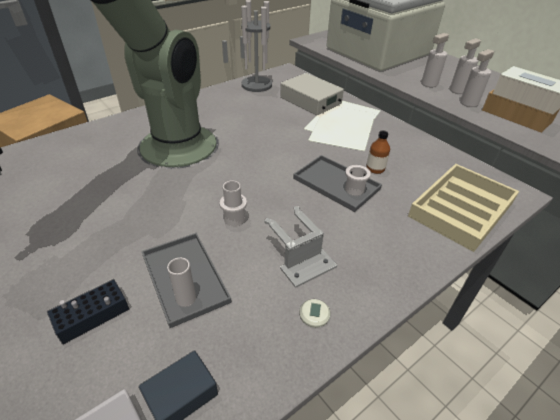

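View pics/top0.png

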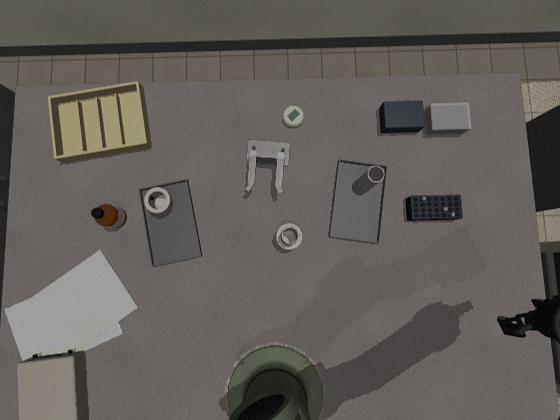

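The scene view shows the pair at (233,203), the fork at about (298,245), the narrow tray at (185,278) and the wide tray at (337,182). In the top view the pair is at (289,237), the fork tines run from (250,190)/(281,190) to the base at (268,150), the narrow tray is at (358,202) and the wide tray at (171,223).

```bash
python3 - <<'E'
import cv2
t=cv2.imread('pics/top0.png');s=cv2.imread('pics/scene0.png')
cv2.imwrite('pics/t1.png',cv2.resize(t[130:260,230:400],None,fx=4.7,fy=4.6,interpolation=cv2.INTER_CUBIC))
cv2.imwrite('pics/s1.png',cv2.resize(s[150:320,130:350],None,fx=3.5,fy=3.5,interpolation=cv2.INTER_CUBIC))
E
cat > h.py <<'E'
import numpy as np, cv2
from scipy.spatial.transform import Rotation as Ro
from workcell import sensors, imaging, bot
def cam(n):
    c=imaging.camera_info(n); return c,Ro.from_euler('xyz',c['attitude']).as_matrix()
def ray(n,u,v,ci=None):
    c,R=ci or cam(n); x=(u-c['cx'])/c['fx'];y=(v-c['cy'])/c['fy']
    if n=='wrist':
        r=np.hypot(x,y); k=np.sin(r)/r if r>1e-9 else 1; d=np.array([x*k,y*k,np.cos(r)])
    else: d=np.array([x,y,1.])
    d=R@d; return np.array(c['origin']),d/np.linalg.norm(d)
def plane(n,u,v,z,ci=None):
    o,d=ray(n,u,v,ci); return o+d*(z-o[2])/d[2]
def proj(n,p,ci=None):
    c,R=ci or cam(n); q=R.T@(np.array(p)-c['origin'])
    if n=='wrist':
        r=np.arctan2(np.hypot(q[0],q[1]),q[2]);h=np.hypot(q[0],q[1]);k=r/h
        return c['cx']+c['fx']*q[0]*k,c['cy']+c['fy']*q[1]*k
    return c['cx']+c['fx']*q[0]/q[2],c['cy']+c['fy']*q[1]/q[2]
def tri(rs):
    A=np.zeros((3,3));b=np.zeros(3)
    for o,d in rs:
        P=np.eye(3)-np.outer(d,d);A+=P;b+=P@o
    x=np.linalg.solve(A,b); return x,[float(np.linalg.norm((np.eye(3)-np.outer(d,d))@(x-o))) for o,d in rs]
E
```

```text
(no output)
```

View pics/t1.png

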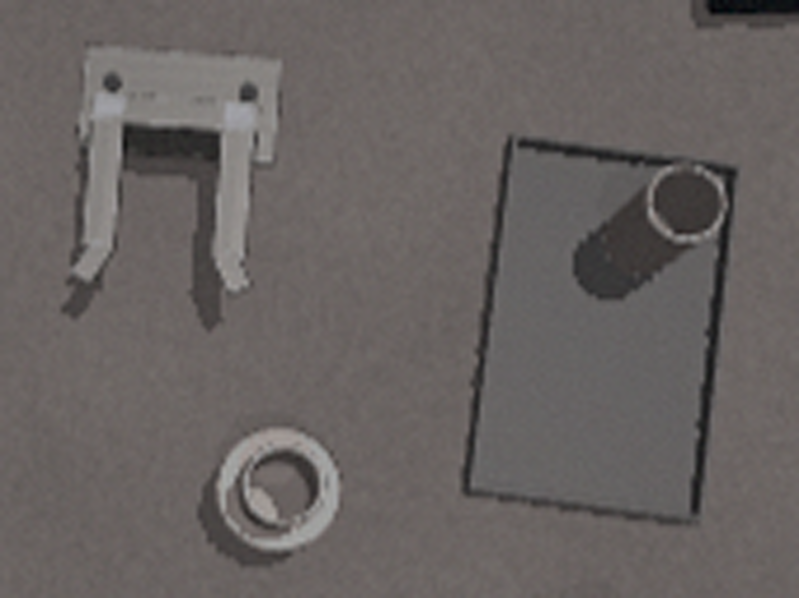

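View pics/s1.png

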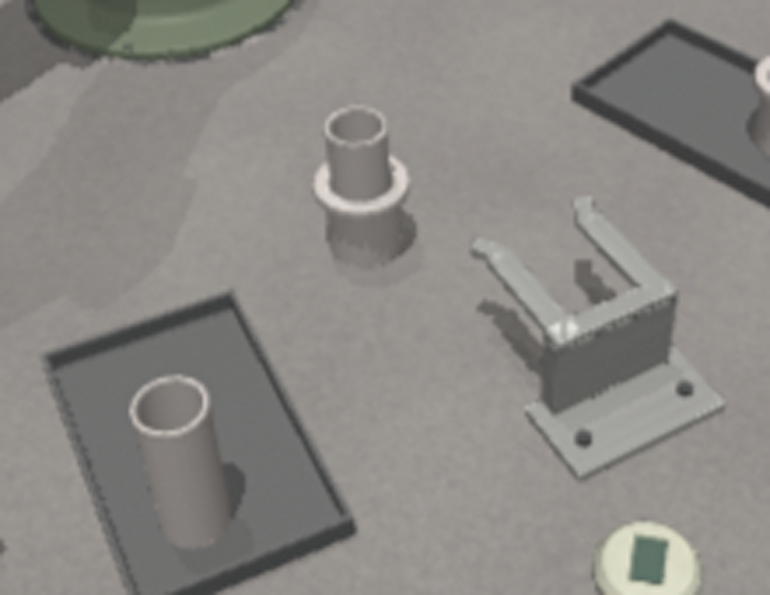

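```bash
python3 - <<'E'
from h import *
T=lambda x,y:(230+x/4.7-.4,130+y/4.6-.4); S=lambda x,y:(130+x/3.5-.4,150+y/3.5-.4)
def both(nm,a,b,z):
    p=plane('top',*T(*a),z);q=plane('scene',*S(*b),z);x,e=tri([ray('top',*T(*a)),ray('scene',*S(*b))])
    print(nm,p.round(4),q.round(4),x.round(4),np.round(e,4))
both('narrow rim',(281,489),(356,127),.125)
both('wide rim',(278,490),(361,184),.07)
both('narrow_b rim',(688,203),(170,405),.124)
both('tineL back-in',(122,122),(640,283),.085)
for nm,a in dict(Lf_in=(118,235),Lb_in=(122,125),Lf_out=(84,235),Lb_out=(94,125),Rf_in=(216,240),Rb_in=(225,125),Rf_out=(245,240),Rb_out=(253,125),tipL=(80,282),tipR=(237,290)).items():
    print(nm,plane('top',*T(*a),.085).round(4))
for nm,a in dict(ln=(466,493),rn=(696,520),rf=(736,170),lf=(511,137)).items(): print('trayN',nm,plane('top',*T(*a),.02).round(4))
E
```

```text
narrow rim [ 0.446  -0.0506  0.125 ] [ 0.4499 -0.0533  0.125 ] [ 0.4461 -0.0509  0.1214] [0.0002 0.0002]
wide rim [ 0.4484 -0.051   0.07  ] [ 0.4532 -0.0545  0.07  ] [ 0.4485 -0.0514  0.0651] [0.0003 0.0003]
narrow_b rim [ 0.612 -0.296  0.124] [ 0.613  -0.2945  0.124 ] [ 0.6124 -0.2952  0.1238] [0.0009 0.0009]
tineL back-in [0.6814 0.0386 0.085 ] [0.6786 0.0394 0.085 ] [0.6805 0.0381 0.0874] [0.0005 0.0005]
Lf_in [0.6091 0.0425 0.085 ]
Lb_in [0.6795 0.0386 0.085 ]
Lf_out [0.6096 0.0633 0.085 ]
Lb_out [0.68   0.0559 0.085 ]
Rf_in [ 0.6043 -0.0173  0.085 ]
Rb_in [ 0.6778 -0.0248  0.085 ]
Rf_out [ 0.6038 -0.0351  0.085 ]
Rb_out [ 0.6773 -0.0421  0.085 ]
tipL [0.5799 0.0662 0.085 ]
tipR [ 0.5723 -0.0293  0.085 ]
trayN ln [ 0.446  -0.1721  0.02  ]
trayN rn [ 0.4249 -0.3168  0.02  ]
trayN rf [ 0.6554 -0.3568  0.02  ]
trayN lf [ 0.6817 -0.2119  0.02  ]
```

```bash
cat >> h.py <<'E'
def go(target,yaw,quiet=False):
    """target TCP world, tool x straight down, jaw axis (tool y) heading yaw (mod pi). prints tool-frame deltas"""
    s=sensors.observe();R=Ro.from_euler('xyz',s['tool_rot']).as_matrix();p=s['position']
    d=R.T@(np.array(target)-p)*100
    y=R[:,1];cur=np.arctan2(y[1],y[0]); 
    dl=(yaw-cur+np.pi/2)%np.pi-np.pi/2   # world ccw turn
    tw=-dl  # tool x is down
    print('t',round(s['clock'],2),'pos',p.round(4),'xaxis',R[:,0].round(3),'jawhead',round(cur,3),'w',round(s['grip_width'],4),'F',s['force'].round(1),'q7',s['qpos'][6].round(2))
    print('dx %.2f dy %.2f dz %.2f twist %.3f  (|d|=%.1fcm, rows>=%.1f, twrows %.1f)'%(*d,tw,np.linalg.norm(d),np.linalg.norm(d)/4.17,abs(tw)/.125))
E
python3 - <<'E'
from h import *
go((.50,-.02,.30),-.09)
s=sensors.observe();print(s['qpos'],bot.tip_extent,imaging.camera_info('wrist'))
E
```

```text
t 0.1 pos [ 0.2517 -0.5718  0.2388] xaxis [-0.     0.001 -1.   ] jawhead -1.156 w 0.0853 F [-0.8  0.9  0.2] q7 -0.11
dx -6.08 dy -40.50 dz -44.96 twist -1.066  (|d|=60.8cm, rows>=14.6, twrows 8.5)
[ 1.08577701  0.52192263 -0.03630795  1.5999256   0.0212282   1.02112037
 -0.11283946] 0.008 {'fx': 325.19226210127806, 'fy': 325.19226210127806, 'cx': 280.3967412426893, 'cy': 209.7761731971477, 'origin': array([ 0.32394049, -0.5395657 ,  0.37394257]), 'attitude': array([ 2.82347835e+00,  1.29888212e-03, -1.15737394e+00])}
```

Call:
{"method": "arm_command", "body": {"commands": [{"dx":-6.1,"dy":-10,"dz":-11,"twist":-0.3},{"dx":-6.1,"dy":-20,"dz":-22,"twist":-0.55},{"dx":-6.1,"dy":-30,"dz":-33,"twist":-0.8},{"dx":-6.1,"dy":-40.5,"dz":-45,"twist":-1.066},{"dx":-6.1,"dy":-40.5,"dz":-45,"twist":-1.066},{"dx":-6.1,"dy":-40.5,"dz":-45,"twist":-1.066},{"dx":-6.1,"dy":-40.5,"dz":-45,"twist":-1.066},{"dx":-6.1,"dy":-40.5,"dz":-45,"twist":-1.066},{"dx":-6.1,"dy":-40.5,"dz":-45,"twist":-1.066},{"dx":-6.1,"dy":-40.5,"dz":-45,"twist":-1.066},{"dx":-6.1,"dy":-40.5,"dz":-45,"twist":-1.066},{"dx":-6.1,"dy":-40.5,"dz":-45,"twist":-1.066}]}}

```text
clock: 1.1
position: [0.4552, -0.1185, 0.2927]
tool_rot: [-2.464, 1.57, 2.158]
force: [1.3, -0.8, 0.2]
grip_width: 0.0852
```

```bash
python3 - <<'E'
from h import *
go((.50,-.02,.30),-.09)
E
```

```text
t 1.1 pos [ 0.4552 -0.1185  0.2927] xaxis [-0.     0.001 -1.   ] jawhead -0.09 w 0.0852 F [ 1.3 -0.8  0.2] q7 -0.1
dx -0.73 dy 3.58 dz -10.22 twist -0.000  (|d|=10.8cm, rows>=2.6, twrows 0.0)
```

Call:
{"method": "arm_command", "body": {"commands": [{"dx":0,"dy":1.8,"dz":-3.5},{"dx":0,"dy":3.6,"dz":-7},{"dx":0,"dy":3.6,"dz":-7},{"dx":0,"dy":3.6,"dz":-7},{"dx":0,"dy":3.6,"dz":-7}]}}

```text
validation failed for argument at $.co...
```

```bash
python3 - <<'E'
from h import *
import pickle
s=sensors.observe();ci=cam('wrist');im=imaging.grab_frame('wrist');ci2=cam('wrist')
print(s['position'],s['qd'].round(3),ci[0],ci2[0]['origin']-ci[0]['origin'])
cv2.imwrite('pics/w1.png',im[:,:,::-1]);pickle.dump(ci,open('w1.pkl','wb'))
E
```

```text
[ 0.45517886 -0.1185187   0.29268182] [-0.831  0.113 -0.286 -0.211  0.117  0.142 -1.142] {'fx': 325.19226210127806, 'fy': 325.19226210127806, 'cx': 280.3967412426893, 'cy': 209.7761731971477, 'origin': array([ 0.46141693, -0.03889877,  0.42788114]), 'attitude': array([ 2.82506773e+00,  1.76957931e-03, -9.16742252e-02])} [0.00225839 0.00730077 0.00105126]
```

View pics/w1.png

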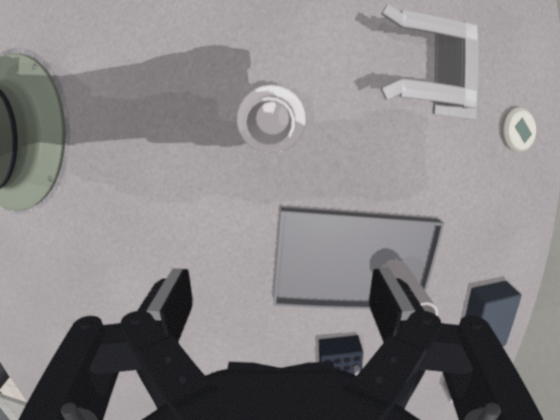

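The wrist view shows the pair's rim at (271,118), the fork tines at (385-478, 12-110) and the narrow tray at (357,255). The move was refused, probably because the rows had no twist, so I'll add it.

Call:
{"method": "arm_command", "body": {"commands": [{"dx":2,"dy":2,"dz":-3.5,"twist":0},{"dx":5,"dy":4,"dz":-7,"twist":0},{"dx":7,"dy":6,"dz":-10,"twist":0},{"dx":7,"dy":6,"dz":-10,"twist":0},{"dx":7,"dy":6,"dz":-10,"twist":0},{"dx":7,"dy":6,"dz":-10,"twist":0},{"dx":7,"dy":6,"dz":-10,"twist":0}]}}

```text
clock: 1.73
position: [0.5263, -0.0167, 0.224]
tool_rot: [2.708, 1.567, 1.054]
force: [-0.7, 0.1, 0.3]
grip_width: 0.0852
```

```bash
cat > wp.py <<'E'
from h import *
import pickle,sys
n=sys.argv[1]
s=sensors.observe();ci=cam('wrist');im=imaging.grab_frame('wrist');ci2=cam('wrist')
print(s['clock'],s['position'].round(4),abs(s['qd']).max().round(3),ci2[0]['origin']-ci[0]['origin'])
cv2.imwrite(f'pics/{n}.png',im[:,:,::-1]);pickle.dump(ci,open(n+'.pkl','wb'))
E
python3 wp.py w2
```

```text
1.7333 [ 0.5263 -0.0167  0.224 ] 0.017 [ 3.05563649e-05 -3.10441090e-04  3.05940385e-04]
```

View pics/w2.png

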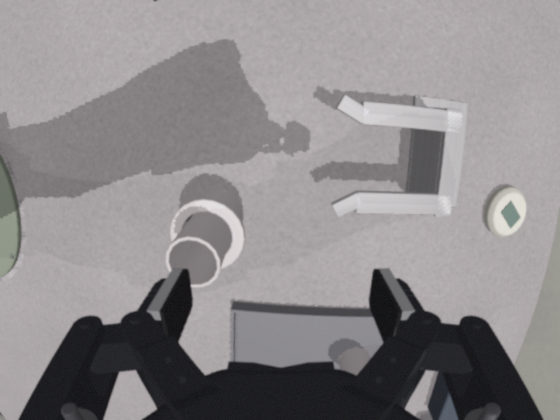

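```bash
python3 - <<'E'
import cv2
t=cv2.imread('pics/w2.png')
cv2.imwrite('pics/w2a.png',cv2.resize(t[85:230,300:480],None,fx=4,fy=4,interpolation=cv2.INTER_CUBIC))
cv2.imwrite('pics/w2b.png',cv2.resize(t[190:300,150:260],None,fx=5,fy=5,interpolation=cv2.INTER_CUBIC))
E
```

```text
(no output)
```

View pics/w2a.png

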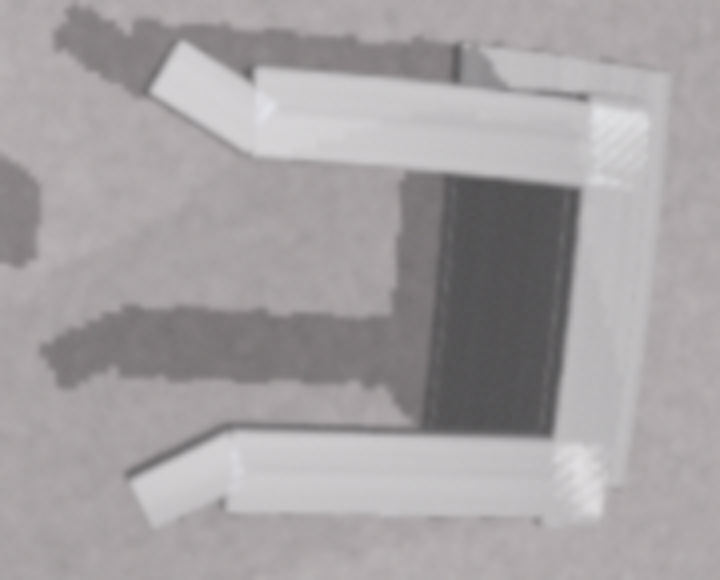

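View pics/w2b.png

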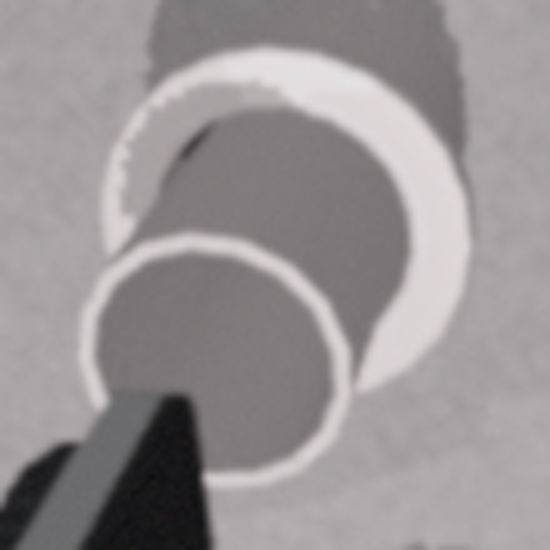

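```bash
python3 - <<'E'
from h import *
import pickle
from scipy.optimize import least_squares
ci=pickle.load(open('w2.pkl','rb'))
A=lambda x,y:(300+x/4-.375,85+y/4-.375); B=lambda x,y:(150+x/5-.4,190+y/5-.4)
for z in(.085,):
    g=lambda p:plane('wrist',*A(*p),z,ci)
    P={k:g(v) for k,v in dict(Lif=(255,157),Lib=(590,185),Lof=(258,68),Lob=(585,97),Rif=(235,430),Rib=(553,436),Rof=(228,512),Rob=(600,520),tL1=(180,40),tL2=(150,92),tR1=(130,475),tR2=(155,528)).items()}
    for k,v in P.items(): print(k,v[:2].round(4))
    for a,b in('Lif Lib','Lof Lob','Rif Rib','Rof Rob'): pass
E
python3 - <<'E'
from h import *
import pickle
from scipy.optimize import least_squares
ci=pickle.load(open('w2.pkl','rb'))
A=lambda x,y:(300+x/4-.375,85+y/4-.375); B=lambda x,y:(150+x/5-.4,190+y/5-.4)
g=lambda p:plane('wrist',*A(*p),.085,ci)[:2]
pr=[((255,157),(590,185)),((258,68),(585,97)),((235,430),(553,436)),((228,512),(600,520))]
L=[(g(a),g(b)) for a,b in pr]
for a,b in L: d=b-a; print('yaw',np.arctan2(d[1],d[0]).round(4),'len',np.linalg.norm(d).round(4))
yaw=np.mean([np.arctan2(*(b-a)[::-1]) for a,b in L]);n=np.array([-np.sin(yaw),np.cos(yaw)]);x=np.array([np.cos(yaw),np.sin(yaw)])
off=[ (n@(a+b)/2).round(4) for a,b in L];print('yaw',yaw,'offsets',off,'x front',[(x@a).round(4) for a,b in L],'tips',[(x@g(p)).round(4) for p in((180,40),(150,92),(130,475),(155,528))],'backs',[(x@g(p)).round(4) for p in((650,110),(600,520))])
mid=np.mean(off)
np.set_printoptions(suppress=True)
for nm,z,r,pts in(('narrow',.125,.024,[(82,330),(130,262),(195,236),(270,257),(330,310),(350,380),(327,440),(285,475),(225,488)]),('wide',.07,.038,[(103,190),(145,100),(200,62),(265,47),(340,63),(410,113),(457,175),(469,240),(447,310),(407,360),(362,390)])):
    rays=[ray('wrist',*B(*p),ci) for p in pts]
    def f(q,zz=None):
        zz=q[2] if zz is None else zz
        return [np.hypot(*((o+d*(zz-o[2])/d[2])[:2]-q[:2]))-r for o,d in rays]
    s=least_squares(f,[.45,-.05,z]); s2=least_squares(lambda q:f(q,z),[.45,-.05]); print(nm,s.x.round(4),'fixed z',s2.x.round(4),'res mm',np.round(np.array(f(s2.x,z))*1e3,1))
print('mid off',mid, 'fork centre for x0', [ (x*(x@g((128,0))*0)+0) ] and 0)
fx=np.mean([x@a for a,b in L])+.030
print('fork origin est',x*fx+n*mid)
T=lambda x,y:(230+x/4.7-.4,130+y/4.6-.4); S=lambda x,y:(130+x/3.5-.4,150+y/3.5-.4)
c=least_squares
E
```

```text
Lif [0.6012 0.0447]
Lib [0.6828 0.0367]
Lof [0.603  0.0638]
Lob [0.6817 0.057 ]
Rif [ 0.5947 -0.0155]
Rib [ 0.6744 -0.0227]
Rof [ 0.5928 -0.0346]
Rob [ 0.6895 -0.0452]
tL1 [0.5864 0.0704]
tL2 [0.5792 0.0596]
tR1 [ 0.5706 -0.024 ]
tR2 [ 0.5758 -0.037 ]
yaw -0.0978 len 0.0819
yaw -0.0863 len 0.0791
yaw -0.0898 len 0.08
yaw -0.1083 len 0.0972
yaw -0.09553590605940865 offsets [np.float64(0.1017), np.float64(0.1214), np.float64(0.0415), np.float64(0.0214)] x front [np.float64(0.5942), np.float64(0.5941), np.float64(0.5935), np.float64(0.5935)] tips [np.float64(0.577), np.float64(0.5709), np.float64(0.5702), np.float64(0.5768)] backs [np.float64(0.6913), np.float64(0.6907)]
narrow [ 0.4457 -0.0571  0.1171] fixed z [ 0.448  -0.0534] res mm [-1.  -1.6 -0.2 -0.3  0.  -0.3 -1.1 -1.  -0.5]
wide [ 0.4464 -0.0543  0.0628] fixed z [ 0.4478 -0.052 ] res mm [-1.5 -1.1 -0.6  0.1 -0.1 -0.6  0.4  0.1 -1.3 -1.4 -0.6]
mid off 0.0715 fork centre for x0 0
fork origin est [0.62780889 0.0116661 ]Traceback (most recent call last):
  File "<stdin>", line 10, in <module>
ValueError: too many values to unpack (expected 2)
```

```bash
python3 - <<'E'
from h import *
go((.4475,-.0525,.165),-.0955);go((.4475,-.0525,.100),-.0955)
E
```

```text
t 1.78 pos [ 0.5263 -0.017   0.2244] xaxis [ 0.002  0.003 -1.   ] jawhead -0.084 w 0.0856 F [ 0.  -0.1 -0.1] q7 -0.4
dx 5.91 dy -7.57 dz 4.22 twist 0.011  (|d|=10.5cm, rows>=2.5, twrows 0.1)
t 1.78 pos [ 0.5263 -0.017   0.2244] xaxis [ 0.002  0.003 -1.   ] jawhead -0.084 w 0.0856 F [ 0.  -0.1 -0.1] q7 -0.4
dx 12.41 dy -7.59 dz 4.24 twist 0.011  (|d|=15.1cm, rows>=3.6, twrows 0.1)
```

Call:
{"method": "arm_command", "body": {"commands": [{"dx":2,"dy":-3.8,"dz":2.1,"twist":0.01},{"dx":4,"dy":-7.6,"dz":4.2,"twist":0.01},{"dx":5.9,"dy":-7.6,"dz":4.2,"twist":0.01},{"dx":5.9,"dy":-7.6,"dz":4.2,"twist":0.01},{"dx":7.5,"dy":-7.6,"dz":4.2,"twist":0.01},{"dx":9.5,"dy":-7.6,"dz":4.2,"twist":0.01},{"dx":11.2,"dy":-7.6,"dz":4.2,"twist":0.01},{"dx":12.4,"dy":-7.6,"dz":4.2,"twist":0.01},{"dx":12.4,"dy":-7.6,"dz":4.2,"twist":0.01},{"dx":12.4,"dy":-7.6,"dz":4.2,"twist":0.01}]}}

```text
clock: 2.62
position: [0.4478, -0.0524, 0.1007]
tool_rot: [2.473, 1.567, 0.808]
force: [0.4, -0.4, 0.4]
grip_width: 0.0854
```

```bash
python3 wp.py w3; python3 - <<'E'
from h import *
go((.4475,-.0525,.100),-.0955)
im=imaging.grab_frame('scene');cv2.imwrite('pics/s3.png',cv2.resize(im[80:300,130:380,::-1],None,fx=2.6,fy=2.6))
E
```

```text
2.6167 [ 0.4478 -0.0524  0.1007] 0.021 [1.29098998e-04 3.71325729e-05 3.95194868e-04]
t 2.67 pos [ 0.4481 -0.0524  0.1011] xaxis [ 0.004  0.003 -1.   ] jawhead -0.095 w 0.0852 F [ 0.6 -0.9  0.2] q7 -0.47
dx 0.11 dy -0.06 dz 0.02 twist 0.001  (|d|=0.1cm, rows>=0.0, twrows 0.0)
```

View pics/w3.png

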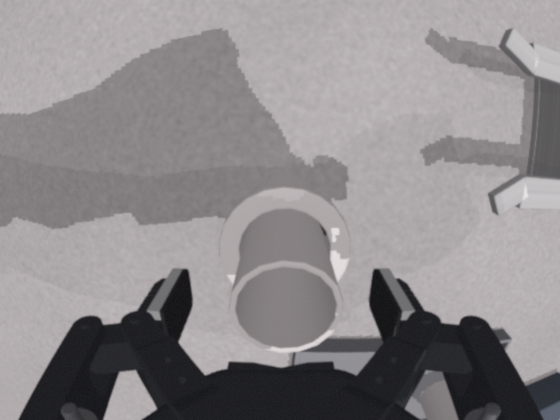

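View pics/s3.png

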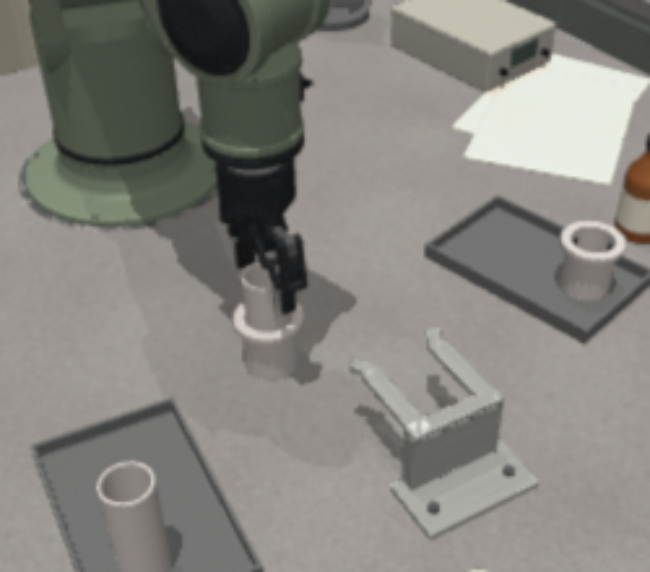

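The narrow rim at (286,305) sits between the pads, whose midpoint is about column 281. I'll close the gripper.

Call:
{"method": "arm_command", "body": {"commands": [{"dx":0,"dy":0,"dz":0,"twist":0},{"dx":0,"dy":0,"dz":0,"twist":0},{"dx":0,"dy":0,"dz":0,"twist":0},{"dx":0,"dy":0,"dz":0,"twist":0},{"dx":0,"dy":0,"dz":0,"twist":0},{"dx":0,"dy":0,"dz":0,"twist":0}], "grip": 1, "squeeze": 60}}

```text
clock: 3.22
position: [0.4489, -0.0523, 0.1019]
tool_rot: [2.065, 1.565, 0.4]
force: [0.9, -0.4, 12.5]
grip_width: 0.0472
```

```bash
python3 - <<'E'
from h import *
go((.4475,-.0525,.104),-.0955)
E
```

```text
t 3.22 pos [ 0.4489 -0.0523  0.1019] xaxis [ 0.006  0.002 -1.   ] jawhead -0.094 w 0.0472 F [ 0.9 -0.4 12.5] q7 -0.47
dx -0.21 dy -0.13 dz 0.03 twist 0.001  (|d|=0.2cm, rows>=0.1, twrows 0.0)
```

Call:
{"method": "arm_command", "body": {"commands": [{"dx":-0.2,"dy":0,"dz":0,"twist":0},{"dx":-0.3,"dy":0,"dz":0,"twist":0},{"dx":-0.3,"dy":0,"dz":0,"twist":0},{"dx":-0.3,"dy":0,"dz":0,"twist":0},{"dx":-0.3,"dy":0,"dz":0,"twist":0}]}}

```text
clock: 3.63
position: [0.4487, -0.0524, 0.1048]
tool_rot: [2.085, 1.565, 0.42]
force: [-0.5, 0.5, -2.9]
grip_width: 0.0469
```

```bash
python3 - <<'E'
from h import *
go((.5,0.021,.104),-.0955)
im=imaging.grab_frame('scene');cv2.imwrite('pics/s4.png',cv2.resize(im[130:270,180:340,::-1],None,fx=4,fy=4))
E
```

```text
t 3.63 pos [ 0.4487 -0.0524  0.1048] xaxis [ 0.005  0.002 -1.   ] jawhead -0.094 w 0.0469 F [-0.5  0.5 -2.9] q7 -0.47
dx 0.13 dy 4.41 dz -7.79 twist 0.001  (|d|=9.0cm, rows>=2.1, twrows 0.0)
```

View pics/s4.png

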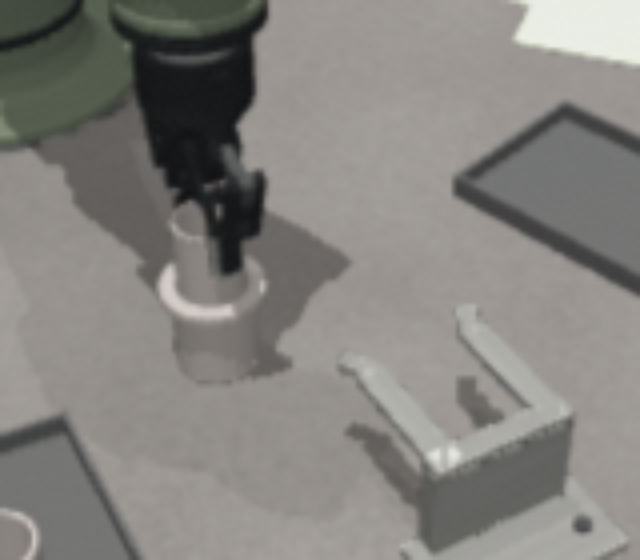

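```bash
python3 - <<'E'
from h import *
go((.4986,.0238,.1045),-.0955);go((.57,.0172,.1045),-.0955);go((.628,.0117,.1045),-.0955)
E
```

```text
t 3.68 pos [ 0.4488 -0.0524  0.1048] xaxis [ 0.005  0.002 -1.   ] jawhead -0.094 w 0.0468 F [-0.1  0.3 -1.6] q7 -0.47
dx 0.08 dy 4.24 dz -8.05 twist 0.001  (|d|=9.1cm, rows>=2.2, twrows 0.0)
t 3.68 pos [ 0.4488 -0.0524  0.1048] xaxis [ 0.005  0.002 -1.   ] jawhead -0.094 w 0.0468 F [-0.1  0.3 -1.6] q7 -0.47
dx 0.12 dy 11.41 dz -8.07 twist 0.001  (|d|=14.0cm, rows>=3.4, twrows 0.0)
t 3.68 pos [ 0.4488 -0.0524  0.1048] xaxis [ 0.005  0.002 -1.   ] jawhead -0.094 w 0.0468 F [-0.1  0.3 -1.6] q7 -0.47
dx 0.15 dy 17.24 dz -8.07 twist 0.001  (|d|=19.0cm, rows>=4.6, twrows 0.0)
```

Call:
{"method": "arm_command", "body": {"commands": [{"dx":0,"dy":0.7,"dz":-1.4,"twist":0},{"dx":0,"dy":1.4,"dz":-2.8,"twist":0},{"dx":0.05,"dy":2.2,"dz":-4.2,"twist":0},{"dx":0.05,"dy":2.9,"dz":-5.6,"twist":0},{"dx":0.05,"dy":3.6,"dz":-7.0,"twist":0},{"dx":0.05,"dy":4.2,"dz":-8.05,"twist":0},{"dx":0.05,"dy":4.2,"dz":-8.05,"twist":0},{"dx":0.05,"dy":4.2,"dz":-8.05,"twist":0}]}}

```text
clock: 4.35
position: [0.4981, 0.0241, 0.1046]
tool_rot: [2.113, 1.565, 0.449]
force: [0.2, -0.8, -2.7]
grip_width: 0.0468
```

```bash
python3 wp.py w5; python3 - <<'E'
from h import *
go((.628,.0117,.1045),-.0955)
im=imaging.grab_frame('scene');cv2.imwrite('pics/s5.png',cv2.resize(im[130:270,180:340,::-1],None,fx=4,fy=4))
E
```

```text
4.35 [0.4981 0.0241 0.1046] 0.022 [-2.00989920e-04 -5.97735020e-04 -3.55314798e-05]
t 4.4 pos [0.4978 0.0235 0.1046] xaxis [ 0.005  0.002 -1.   ] jawhead -0.094 w 0.047 F [-0.1 -0.8 -2.3] q7 -0.61
dx 0.07 dy 13.08 dz -0.05 twist 0.001  (|d|=13.1cm, rows>=3.1, twrows 0.0)
```

View pics/w5.png

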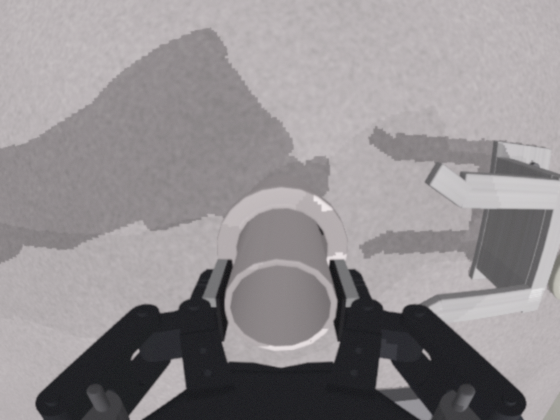

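View pics/s5.png

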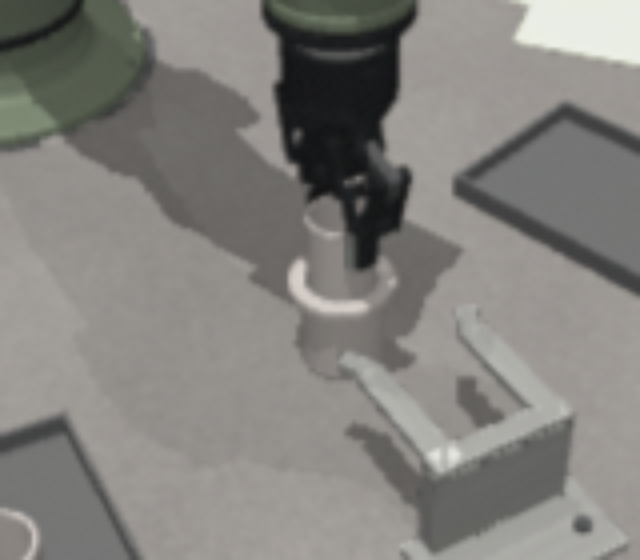

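```bash
python3 - <<'E'
from h import *
import pickle
ci=pickle.load(open('w5.pkl','rb'))
f=np.array([.628,.0117]);y=-.0955;n=np.array([-np.sin(y),np.cos(y)]);x=np.array([np.cos(y),np.sin(y)])
for nm,p,z in(('nrim',(281,305),.128),('wrimL',(217,248),.073),('wrimR',(349,248),.073),('wtop',(283,187),.073),('Uin',(470,208),.085),('Uin2',(530,209),.085),('Lin',(445,300),.085),('Lin2',(538,290),.085)):
    q=plane('wrist',*p,z,ci)[:2]; print(nm,q.round(4),'fork x,y',(x@(q-f)).round(4),(n@(q-f)).round(4))
E
```

```text
nrim [0.4971 0.026 ] fork x,y -0.1317 0.0017
wrimL [0.4611 0.03  ] fork x,y -0.1679 0.0023
wrimR [0.5362 0.0227] fork x,y -0.0924 0.0022
wtop [0.5018 0.0619] fork x,y -0.1304 0.0379
Uin [0.6067 0.044 ] fork x,y -0.0243 0.0301
Uin2 [0.6565 0.0387] fork x,y 0.0258 0.0296
Lin [ 0.5973 -0.0163] fork x,y -0.0279 -0.0308
Lin2 [ 0.6836 -0.0273] fork x,y 0.0591 -0.0335
```

Measured from this view, the narrow rim is 2 mm or less from the fork's centre line and the tine inner edges are at ±30 mm. I'll slide the pair in.

Call:
{"method": "arm_command", "body": {"commands": [{"dx":0,"dy":1.5,"dz":0,"twist":0},{"dx":0,"dy":3,"dz":0,"twist":0},{"dx":0,"dy":4.5,"dz":0,"twist":0},{"dx":0,"dy":6,"dz":0,"twist":0},{"dx":0.05,"dy":7.5,"dz":0,"twist":0},{"dx":0.05,"dy":9,"dz":0,"twist":0},{"dx":0.05,"dy":10.5,"dz":0,"twist":0},{"dx":0.05,"dy":12,"dz":0,"twist":0},{"dx":0.05,"dy":13,"dz":0,"twist":0},{"dx":0.05,"dy":13,"dz":0,"twist":0},{"dx":0.05,"dy":13,"dz":0,"twist":0}]}}

```text
clock: 5.37
position: [0.6265, 0.0101, 0.1043]
tool_rot: [2.096, 1.567, 0.43]
force: [-0.2, 0.8, -2.3]
grip_width: 0.0469
```

```bash
python3 wp.py w6; python3 - <<'E'
from h import *
go((.628,.0117,.1045),-.0955)
im=imaging.grab_frame('scene');cv2.imwrite('pics/s6.png',cv2.resize(im[130:270,220:380,::-1],None,fx=4,fy=4))
E
```

```text
5.3667 [0.6265 0.0101 0.1043] 0.021 [-3.32737696e-04  2.14416014e-04  9.51402702e-05]
t 5.42 pos [0.6262 0.0103 0.1044] xaxis [ 0.004  0.002 -1.   ] jawhead -0.095 w 0.0468 F [ 0.6 -1.1 -3.1] q7 -0.51
dx -0.01 dy 0.17 dz -0.16 twist 0.000  (|d|=0.2cm, rows>=0.1, twrows 0.0)
```

View pics/w6.png

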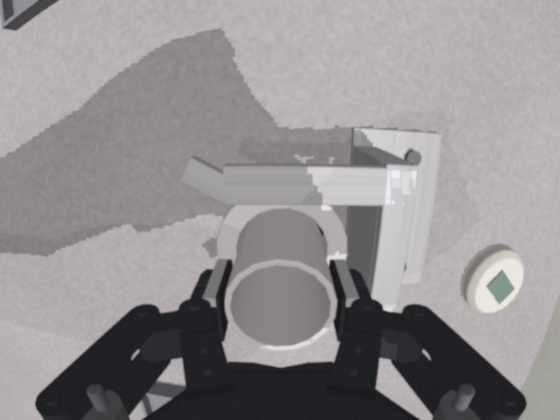

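View pics/s6.png

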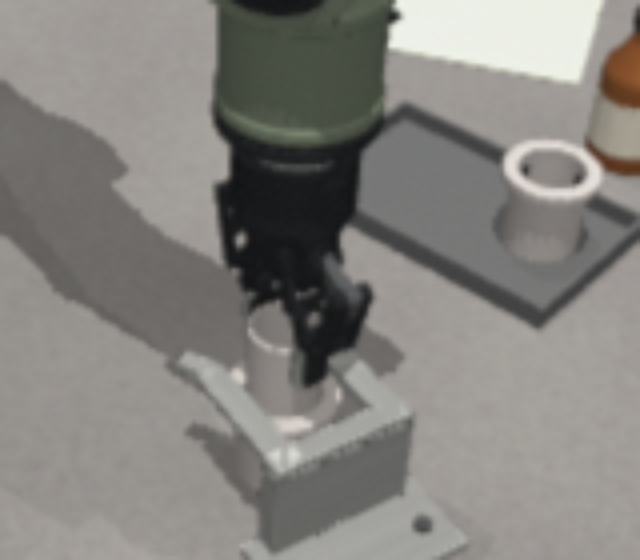

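The rim is under the tines and the narrow beaker stands between them. Now I'll pull up.

Call:
{"method": "arm_command", "body": {"commands": [{"dx":0,"dy":0.1,"dz":-0.1,"twist":0},{"dx":-0.5,"dy":0.1,"dz":-0.1,"twist":0},{"dx":-1.0,"dy":0.1,"dz":-0.1,"twist":0},{"dx":-1.5,"dy":0.1,"dz":-0.1,"twist":0},{"dx":-2,"dy":0.1,"dz":-0.1,"twist":0},{"dx":-2.5,"dy":0.1,"dz":-0.1,"twist":0},{"dx":-3,"dy":0.1,"dz":-0.1,"twist":0},{"dx":-3.5,"dy":0.1,"dz":-0.1,"twist":0},{"dx":-4.0,"dy":0.1,"dz":-0.1,"twist":0}], "squeeze": 80}}

```text
clock: 6.22
position: [0.6271, 0.0113, 0.1451]
tool_rot: [2.073, 1.567, 0.407]
force: [-0.6, 0.2, -9.3]
grip_width: 0.0462
```

```bash
python3 wp.py w7; python3 - <<'E'
from h import *
go((.628,.0117,.1845),-.0955)
im=imaging.grab_frame('scene');cv2.imwrite('pics/s7.png',cv2.resize(im[130:270,220:380,::-1],None,fx=4,fy=4))
E
```

```text
6.2167 [0.6271 0.0113 0.1451] 0.109 [2.51759354e-04 6.51676356e-05 9.94434744e-04]
t 6.27 pos [0.6275 0.0113 0.146 ] xaxis [ 0.005  0.002 -1.   ] jawhead -0.095 w 0.0462 F [-1.   0.5 -2.8] q7 -0.48
dx -3.85 dy 0.07 dz -0.05 twist 0.000  (|d|=3.8cm, rows>=0.9, twrows 0.0)
```

View pics/s7.png

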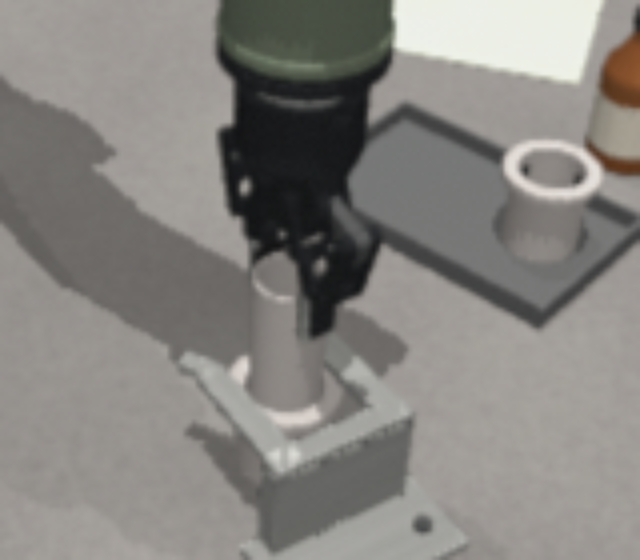

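Call:
{"method": "arm_command", "body": {"commands": [{"dx":-0.7,"dy":0,"dz":0,"twist":0},{"dx":-1.4,"dy":0,"dz":0,"twist":0},{"dx":-2.1,"dy":0,"dz":0,"twist":0},{"dx":-2.8,"dy":0,"dz":0,"twist":0},{"dx":-3.8,"dy":0,"dz":0,"twist":0},{"dx":-5,"dy":0,"dz":0,"twist":0},{"dx":-6.5,"dy":0,"dz":0,"twist":0},{"dx":-8,"dy":0,"dz":0,"twist":0},{"dx":-9.5,"dy":0,"dz":0,"twist":0},{"dx":-9.5,"dy":0,"dz":0,"twist":0}]}}

```text
clock: 7.15
position: [0.6285, 0.0115, 0.2447]
tool_rot: [1.859, 1.56, 0.193]
force: [0.3, -0.5, -0.1]
grip_width: 0.0466
```

```bash
python3 wp.py w8; python3 - <<'E'
from h import *
go((.628,.0117,.235),-.0955)
im=imaging.grab_frame('scene');cv2.imwrite('pics/s8.png',cv2.resize(im[90:300,140:400,::-1],None,fx=2.7,fy=2.7))
E
```

```text
7.15 [0.6285 0.0115 0.2447] 0.054 [-0.00029651 -0.00012248 -0.00179145]
t 7.2 pos [0.628  0.0113 0.243 ] xaxis [ 0.009  0.002 -1.   ] jawhead -0.095 w 0.0463 F [-0.2  0.1 -1.8] q7 -0.43
dx 0.80 dy -0.01 dz -0.04 twist 0.000  (|d|=0.8cm, rows>=0.2, twrows 0.0)
```

View pics/s8.png

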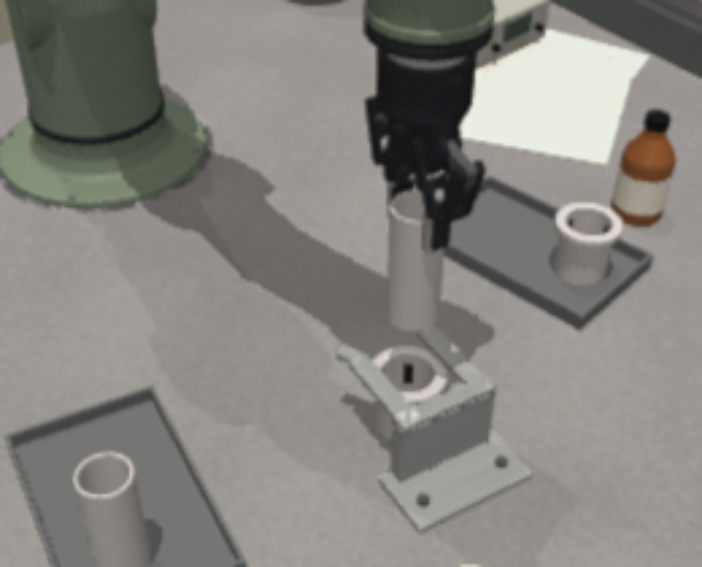

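View pics/w8.png

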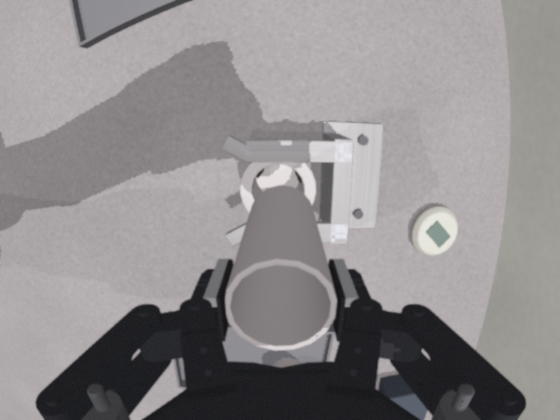

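The scene view shows the narrow beaker free, hanging upright above the wide one, which is still standing under the fork. Next I'll cross-check the tray's corner heights with the top and scene views.

```bash
python3 - <<'E'
from h import *
import pickle
T=lambda x,y:(230+x/4.7-.4,130+y/4.6-.4); S=lambda x,y:(130+x/3.5-.4,150+y/3.5-.4)
for nm,a,b in(('ln',(466,493),(231,293)),('rn',(696,520),(47,357)),('lf',(511,137),(353,525))):
    x,e=tri([ray('top',*T(*a)),ray('scene',*S(*b))]);print(nm,x.round(4),np.round(e,4))
go((.493,-.2545,.235),-.168);go((.493,-.2545,.12),-.168)
E
```

```text
ln [ 0.446  -0.1738  0.0131] [0.0007 0.0007]
rn [ 0.4252 -0.3178  0.0151] [0.0003 0.0003]
lf [ 0.6841 -0.2138  0.0103] [0.0001 0.0001]
t 7.25 pos [0.6275 0.0112 0.2416] xaxis [ 0.007  0.002 -1.   ] jawhead -0.095 w 0.0462 F [-1.  -0.1 -0.8] q7 -0.43
dx 0.52 dy -10.86 dz 27.73 twist 0.073  (|d|=29.8cm, rows>=7.1, twrows 0.6)
t 7.25 pos [0.6275 0.0112 0.2416] xaxis [ 0.007  0.002 -1.   ] jawhead -0.095 w 0.0462 F [-1.  -0.1 -0.8] q7 -0.43
dx 12.02 dy -10.94 dz 27.76 twist 0.073  (|d|=32.2cm, rows>=7.7, twrows 0.6)
```

Call:
{"method": "arm_command", "body": {"commands": [{"dx":0,"dy":-1,"dz":2.5,"twist":0.07},{"dx":0,"dy":-2.3,"dz":6,"twist":0.07},{"dx":0,"dy":-3.6,"dz":9.2,"twist":0.07},{"dx":0,"dy":-4.9,"dz":12.4,"twist":0.07},{"dx":0,"dy":-6.2,"dz":15.6,"twist":0.07},{"dx":0,"dy":-7.5,"dz":18.8,"twist":0.07},{"dx":0,"dy":-8.8,"dz":22,"twist":0.07},{"dx":0,"dy":-10,"dz":25.2,"twist":0.07},{"dx":0,"dy":-10.9,"dz":27.7,"twist":0.07},{"dx":0,"dy":-10.9,"dz":27.7,"twist":0.07},{"dx":0,"dy":-10.9,"dz":27.7,"twist":0.07},{"dx":0,"dy":-10.9,"dz":27.7,"twist":0.07}]}}

```text
clock: 8.25
position: [0.4927, -0.2535, 0.2398]
tool_rot: [2.086, 1.564, 0.35]
force: [-0.9, 0.6, -1.1]
grip_width: 0.0461
```

```bash
python3 wp.py w9; python3 - <<'E'
from h import *
go((.493,-.2545,.115),-.168)
im=imaging.grab_frame('scene');cv2.imwrite('pics/s9.png',cv2.resize(im[90:330,80:350,::-1],None,fx=2.5,fy=2.5))
E
```

```text
8.25 [ 0.4927 -0.2535  0.2398] 0.022 [1.69502648e-04 4.23800554e-04 9.23677209e-05]
t 8.3 pos [ 0.493  -0.2531  0.2399] xaxis [ 0.007  0.002 -1.   ] jawhead -0.164 w 0.0463 F [ 1.  -0.1 -1. ] q7 0.02
dx 12.49 dy -0.05 dz 0.18 twist 0.004  (|d|=12.5cm, rows>=3.0, twrows 0.0)
```

View pics/s9.png

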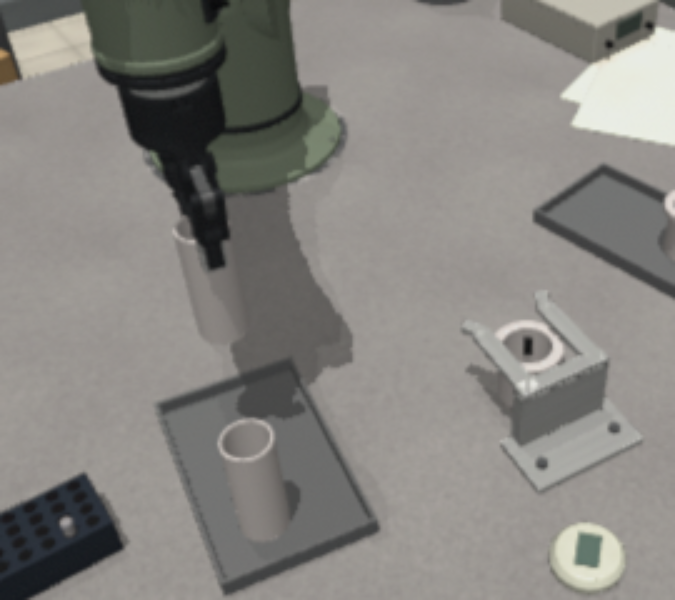

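View pics/w9.png

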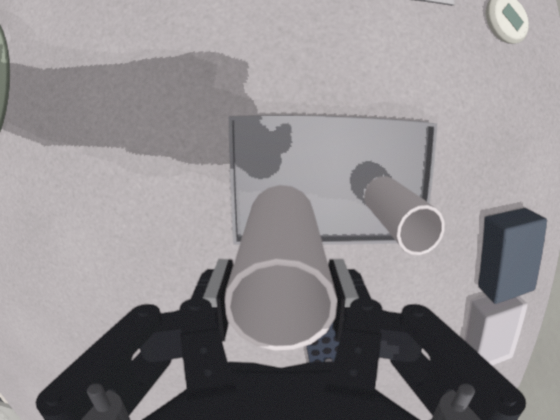

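```bash
python3 - <<'E'
from h import *
import pickle
ci=pickle.load(open('w9.pkl','rb'))
for p in((233,116),(238,240),(432,122),(424,238)): print(plane('wrist',*p,.02,ci).round(4))
E
```

```text
[ 0.4536 -0.1748  0.02  ]
[ 0.4304 -0.3178  0.02  ]
[ 0.6784 -0.2124  0.02  ]
[ 0.6608 -0.3567  0.02  ]
```

Call:
{"method": "arm_command", "body": {"commands": [{"dx":2,"dy":0,"dz":0.1,"twist":0},{"dx":4,"dy":0,"dz":0.1,"twist":0},{"dx":6,"dy":0,"dz":0.1,"twist":0},{"dx":8,"dy":0,"dz":0.1,"twist":0},{"dx":10,"dy":0,"dz":0.1,"twist":0},{"dx":11.5,"dy":0,"dz":0.1,"twist":0},{"dx":12.5,"dy":0,"dz":0.1,"twist":0},{"dx":12.5,"dy":0,"dz":0.1,"twist":0},{"dx":12.5,"dy":0,"dz":0.1,"twist":0}]}}

```text
clock: 9.1
position: [0.4941, -0.2531, 0.1151]
tool_rot: [2.109, 1.564, 0.376]
force: [-0.3, -0.4, -0.8]
grip_width: 0.0464
```

```bash
python3 - <<'E'
from h import *
go((.493,-.2545,.100),-.168)
im=imaging.grab_frame('scene');cv2.imwrite('pics/s10.png',cv2.resize(im[150:330,100:280,::-1],None,fx=3.3,fy=3.3))
E
```

```text
t 9.1 pos [ 0.4941 -0.2531  0.1151] xaxis [ 0.007  0.003 -1.   ] jawhead -0.163 w 0.0464 F [-0.3 -0.4 -0.8] q7 -0.07
dx 1.51 dy -0.10 dz 0.16 twist 0.005  (|d|=1.5cm, rows>=0.4, twrows 0.0)
```

View pics/s10.png

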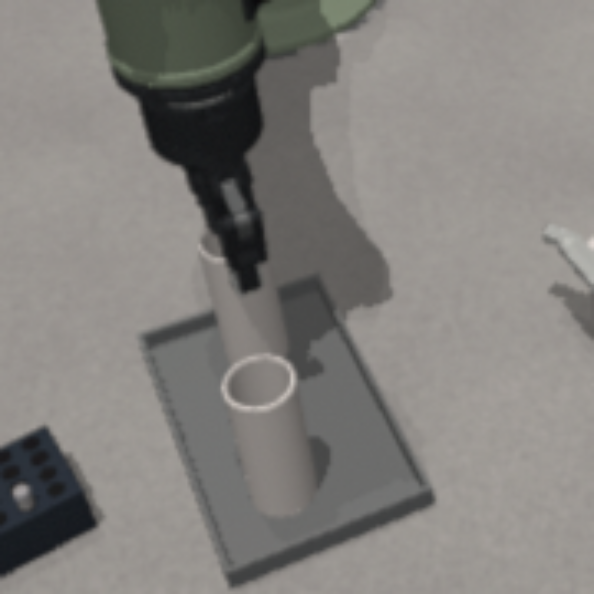

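Call:
{"method": "arm_command", "body": {"commands": [{"dx":0.4,"dy":-0.1,"dz":0.1,"twist":0},{"dx":0.8,"dy":-0.1,"dz":0.1,"twist":0},{"dx":1.2,"dy":-0.1,"dz":0.1,"twist":0},{"dx":1.35,"dy":-0.1,"dz":0.1,"twist":0},{"dx":1.45,"dy":-0.1,"dz":0.1,"twist":0},{"dx":1.45,"dy":-0.1,"dz":0.1,"twist":0}]}}

```text
clock: 9.65
position: [0.4933, -0.2542, 0.1013]
tool_rot: [2.01, 1.563, 0.276]
force: [-1.2, 1.0, 2.9]
grip_width: 0.0461
```

Call:
{"method": "arm_command", "body": {"commands": [{"dx":0.1,"dy":0,"dz":0,"twist":0},{"dx":0.2,"dy":0,"dz":0,"twist":0},{"dx":0.2,"dy":0,"dz":0,"twist":0}]}}

```text
clock: 9.9
position: [0.4938, -0.2542, 0.101]
tool_rot: [1.87, 1.562, 0.136]
force: [-6.5, 4.2, 33.8]
grip_width: 0.0461
```

Call:
{"method": "arm_command", "body": {"commands": [{"dx":0,"dy":0,"dz":0,"twist":0},{"dx":0,"dy":0,"dz":0,"twist":0}]}}

```text
clock: 10.07
position: [0.494, -0.2543, 0.1015]
tool_rot: [1.809, 1.562, 0.075]
force: [0.1, -0.3, -1.2]
grip_width: 0.0463
```

Call:
{"method": "arm_command", "body": {"commands": [{"dx":0,"dy":0,"dz":0,"twist":0},{"dx":0,"dy":0,"dz":0,"twist":0},{"dx":0,"dy":0,"dz":0,"twist":0},{"dx":0,"dy":0,"dz":0,"twist":0},{"dx":0,"dy":0,"dz":0,"twist":0},{"dx":0,"dy":0,"dz":0,"twist":0}], "grip": -1}}

```text
clock: 10.57
position: [0.4941, -0.2543, 0.1014]
tool_rot: [1.815, 1.562, 0.082]
force: [-0.4, 0.3, -0.0]
grip_width: 0.0853
```

```bash
python3 - <<'E'
from h import *
go((.493,-.2545,.200),-.168)
im=imaging.grab_frame('scene');cv2.imwrite('pics/s11.png',cv2.resize(im[150:330,100:280,::-1],None,fx=3.3,fy=3.3))
E
```

```text
t 10.57 pos [ 0.4941 -0.2543  0.1014] xaxis [ 0.009  0.001 -1.   ] jawhead -0.163 w 0.0853 F [-0.4  0.3 -0. ] q7 -0.08
dx -9.86 dy -0.02 dz 0.02 twist 0.005  (|d|=9.9cm, rows>=2.4, twrows 0.0)
```

View pics/s11.png

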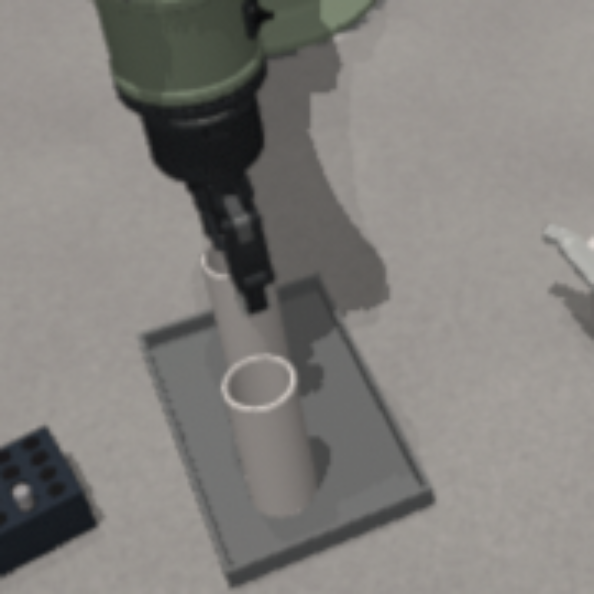

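Call:
{"method": "arm_command", "body": {"commands": [{"dx":-1.5,"dy":0,"dz":0,"twist":0},{"dx":-4,"dy":0,"dz":0,"twist":0},{"dx":-7,"dy":0,"dz":0,"twist":0},{"dx":-10,"dy":0,"dz":0,"twist":0},{"dx":-12,"dy":0,"dz":0,"twist":0},{"dx":-12,"dy":0,"dz":0,"twist":0},{"dx":-12,"dy":0,"dz":0,"twist":0}]}}

```text
clock: 11.2
position: [0.4933, -0.2547, 0.2222]
tool_rot: [1.705, 1.56, -0.029]
force: [-0.2, -0.4, -0.2]
grip_width: 0.0854
```

```bash
python3 wp.py w12; python3 - <<'E'
from h import *
go((.58,.0,.22),-.0955)
im=imaging.grab_frame('scene');cv2.imwrite('pics/s12.png',cv2.resize(im[130:330,100:340,::-1],None,fx=3.,fy=3.))
E
```

```text
11.2 [ 0.4933 -0.2547  0.2222] 0.033 [-2.70300047e-04  9.66692048e-05 -1.00708868e-03]
t 11.25 pos [ 0.4928 -0.2544  0.2212] xaxis [ 0.009  0.001 -1.   ] jawhead -0.163 w 0.0853 F [-0.4 -0.4 -0.9] q7 0.01
dx 0.21 dy 4.47 dz -26.52 twist -0.068  (|d|=26.9cm, rows>=6.4, twrows 0.5)
```

View pics/s12.png

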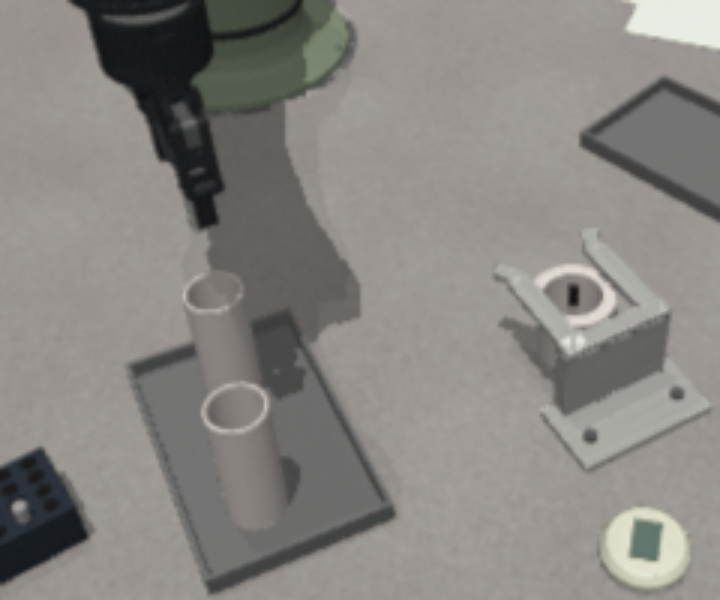

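The narrow beaker stands upright in the tray. The wide one is still under the fork, with a dark rib on its robot-side inner wall at (573,295). Next I'll look closely at the wide rim.

Call:
{"method": "arm_command", "body": {"commands": [{"dx":0.1,"dy":0.7,"dz":-4,"twist":-0.07},{"dx":0.2,"dy":1.4,"dz":-8,"twist":-0.07},{"dx":0.2,"dy":2.1,"dz":-12,"twist":-0.07},{"dx":0.2,"dy":2.8,"dz":-16,"twist":-0.07},{"dx":0.2,"dy":3.5,"dz":-20,"twist":-0.07},{"dx":0.2,"dy":4.2,"dz":-24,"twist":-0.07},{"dx":0.2,"dy":4.5,"dz":-26.5,"twist":-0.07},{"dx":0.2,"dy":4.5,"dz":-26.5,"twist":-0.07},{"dx":0.2,"dy":4.5,"dz":-26.5,"twist":-0.07},{"dx":0.2,"dy":4.5,"dz":-26.5,"twist":-0.07},{"dx":0.2,"dy":4.5,"dz":-26.5,"twist":-0.07}]}}

```text
clock: 12.22
position: [0.5796, -0.0013, 0.2189]
tool_rot: [1.758, 1.564, 0.093]
force: [0.6, -0.9, -0.5]
grip_width: 0.0853
```

```bash
python3 wp.py w13; python3 - <<'E'
import cv2
t=cv2.imread('pics/w13.png')
cv2.imwrite('pics/w13a.png',cv2.resize(t[120:280,200:400],None,fx=4,fy=3.75,interpolation=cv2.INTER_CUBIC))
E
```

```text
12.2167 [ 0.5796 -0.0013  0.2189] 0.008 [ 5.70114492e-05 -4.69223301e-05  2.28282201e-04]
```

View pics/w13.png

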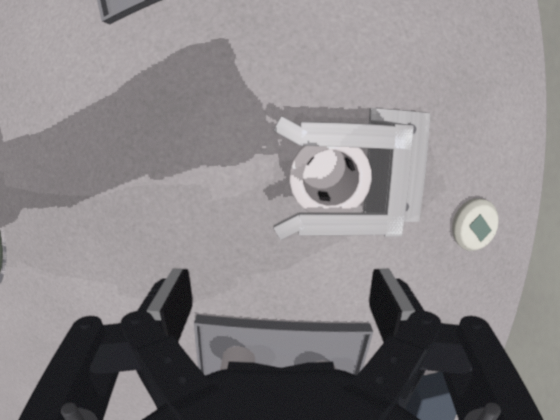

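View pics/w13a.png

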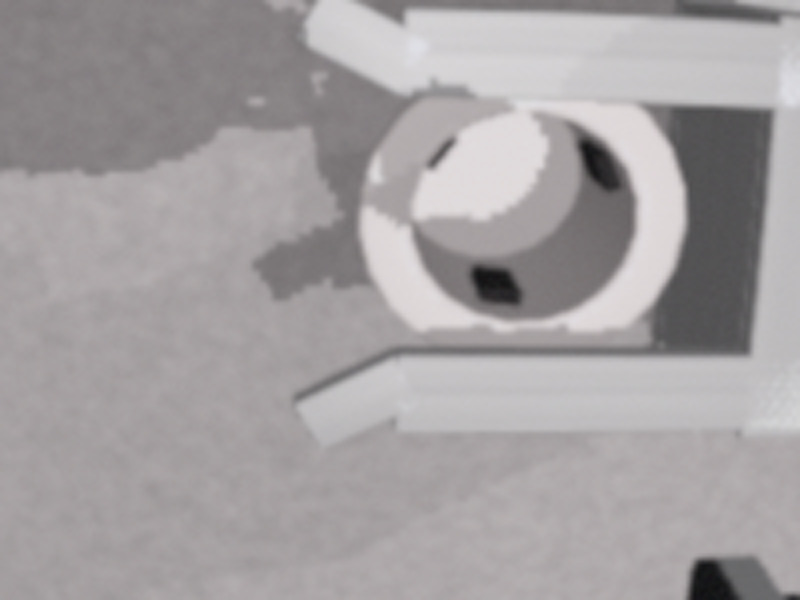

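```bash
python3 - <<'E'
from h import *
import pickle
from scipy.optimize import least_squares
ci=pickle.load(open('w13.pkl','rb'))
C=lambda x,y:(200+x/4-.375,120+y/3.75-.37)
f0=np.array([.628,.0117]);y=-.0955;n=np.array([-np.sin(y),np.cos(y)]);x=np.array([np.cos(y),np.sin(y)])
out=[(360,225),(370,272),(392,304),(686,215),(675,285),(655,318),(668,135),(372,165)]
inn=[(412,225),(428,265),(452,295),(636,215),(610,290),(575,315),(500,320)]
for z in(.07,):
    P=[(plane('wrist',*C(*p),z,ci)[:2],.038) for p in out]+[(plane('wrist',*C(*p),z,ci)[:2],.026) for p in inn]
    s=least_squares(lambda q:[np.hypot(*(a-q))-r for a,r in P],[.62,.01]);print(z,s.x.round(4),np.round(s.fun*1e3,1),'fork',(x@(s.x-f0)).round(4),(n@(s.x-f0)).round(4))
c=s.x
e=c-.032*x
print('front rim mid',e)
go((*e,.12),y);go((*e,.07),y)
E
```

```text
0.07 [0.6271 0.0105] [ 0.3  0.2 -0.8 -1.3  0.7  1.5 -0.   0.2  0.7 -0.7 -0.8 -1.2  0.1  0.3
 -0.5] fork -0.0008 -0.0013
front rim mid [0.59520888 0.01355601]
t 12.27 pos [ 0.5797 -0.0014  0.2192] xaxis [ 0.007  0.001 -1.   ] jawhead -0.095 w 0.0852 F [-1.  -0.2  0.1] q7 -0.43
dx 9.93 dy 1.33 dz -1.62 twist 0.001  (|d|=10.1cm, rows>=2.4, twrows 0.0)
t 12.27 pos [ 0.5797 -0.0014  0.2192] xaxis [ 0.007  0.001 -1.   ] jawhead -0.095 w 0.0852 F [-1.  -0.2  0.1] q7 -0.43
dx 14.93 dy 1.30 dz -1.62 twist 0.001  (|d|=15.1cm, rows>=3.6, twrows 0.0)
```

Call:
{"method": "arm_command", "body": {"commands": [{"dx":2,"dy":0.7,"dz":-0.8,"twist":0},{"dx":5,"dy":1.3,"dz":-1.6,"twist":0},{"dx":8,"dy":1.3,"dz":-1.6,"twist":0},{"dx":10,"dy":1.3,"dz":-1.6,"twist":0},{"dx":10,"dy":1.3,"dz":-1.6,"twist":0},{"dx":10,"dy":1.3,"dz":-1.6,"twist":0},{"dx":10,"dy":1.3,"dz":-1.6,"twist":0}], "grip": 0.25, "squeeze": 60}}

```text
clock: 12.85
position: [0.5955, 0.0129, 0.1206]
tool_rot: [1.749, 1.562, 0.083]
force: [0.2, -0.4, 0.9]
grip_width: 0.032
```

```bash
python3 wp.py w14; python3 - <<'E'
from h import *
go((.5952,.0136,.062),-.0955)
im=imaging.grab_frame('scene');cv2.imwrite('pics/s14.png',cv2.resize(im[130:270,220:380,::-1],None,fx=4,fy=4))
E
```

```text
12.85 [0.5955 0.0129 0.1206] 0.015 [7.94698469e-05 8.48973505e-05 2.96840571e-04]
t 12.9 pos [0.5956 0.013  0.1209] xaxis [ 0.009  0.001 -1.   ] jawhead -0.096 w 0.0323 F [-0.9  0.1  0.4] q7 -0.52
dx 5.89 dy -0.10 dz -0.05 twist -0.000  (|d|=5.9cm, rows>=1.4, twrows 0.0)
```

View pics/w14.png

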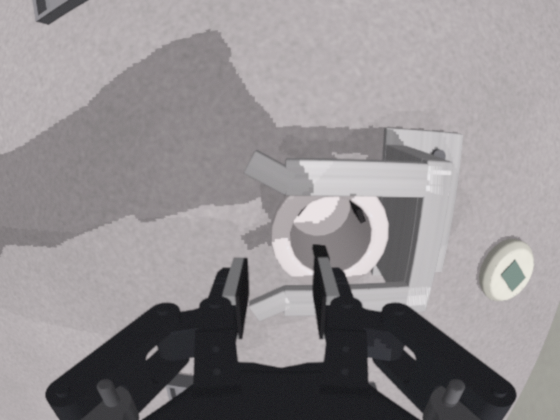

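View pics/s14.png

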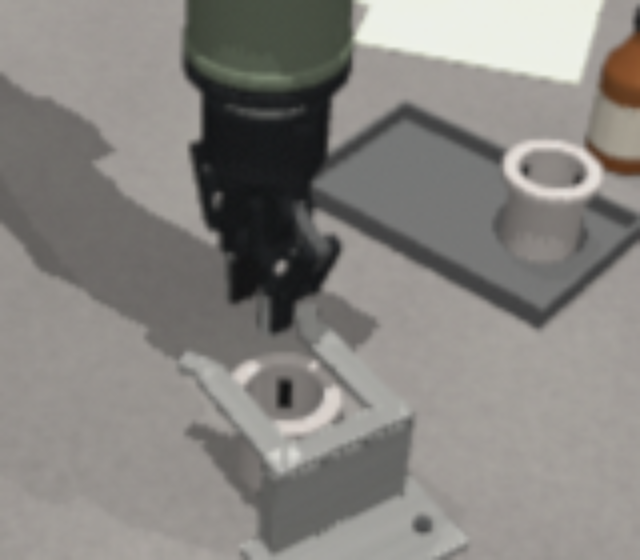

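Fingers are 32 mm apart and straddle the rim's front edge (left finger at x≈240, right at x≈320). Descending.

Call:
{"method": "arm_command", "body": {"commands": [{"dx":1.5,"dy":-0.1,"dz":0,"twist":0},{"dx":3,"dy":-0.1,"dz":0,"twist":0},{"dx":4,"dy":-0.1,"dz":0,"twist":0},{"dx":5,"dy":-0.1,"dz":0,"twist":0},{"dx":5.6,"dy":-0.1,"dz":0,"twist":0},{"dx":5.9,"dy":-0.1,"dz":0,"twist":0},{"dx":5.9,"dy":-0.1,"dz":0,"twist":0},{"dx":5.9,"dy":-0.1,"dz":0,"twist":0}]}}

```text
clock: 13.62
position: [0.5955, 0.0133, 0.0623]
tool_rot: [1.738, 1.561, 0.071]
force: [0.2, 0.3, -0.0]
grip_width: 0.0321
```

```bash
python3 wp.py w15; python3 - <<'E'
from h import *
go((.5952,.0136,.062),-.0955)
im=imaging.grab_frame('scene');cv2.imwrite('pics/s15.png',cv2.resize(im[130:270,220:380,::-1],None,fx=4,fy=4))
E
```

```text
13.6167 [0.5955 0.0133 0.0623] 0.007 [ 5.15572141e-05 -1.35562432e-05  1.64343323e-04]
t 13.67 pos [0.5955 0.0132 0.0624] xaxis [ 0.01   0.001 -1.   ] jawhead -0.096 w 0.0319 F [ 0.1 -0.   0.8] q7 -0.56
dx 0.04 dy -0.04 dz -0.03 twist -0.000  (|d|=0.1cm, rows>=0.0, twrows 0.0)
```

View pics/w15.png

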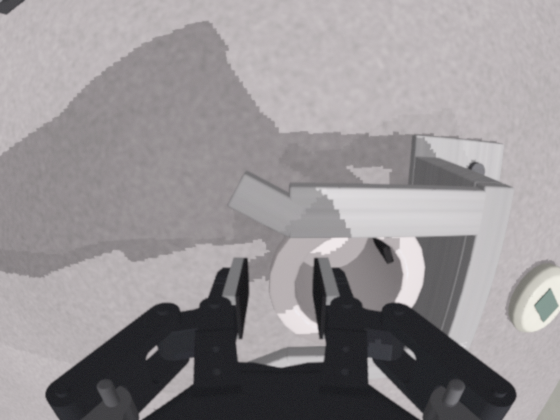

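View pics/s15.png

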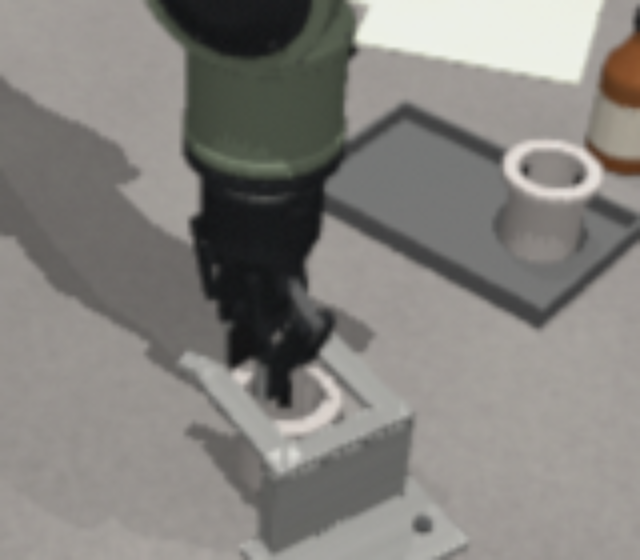

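The inner finger is inside the wide beaker and the outer one is in front of it, with no contact force. Closing.

Call:
{"method": "arm_command", "body": {"commands": [{"dx":0,"dy":0,"dz":0,"twist":0},{"dx":0,"dy":0,"dz":0,"twist":0},{"dx":0,"dy":0,"dz":0,"twist":0},{"dx":0,"dy":0,"dz":0,"twist":0},{"dx":0,"dy":0,"dz":0,"twist":0},{"dx":0,"dy":0,"dz":0,"twist":0}], "grip": 1, "squeeze": 70}}

```text
clock: 14.22
position: [0.5962, 0.0133, 0.0632]
tool_rot: [1.729, 1.559, 0.063]
force: [0.7, -0.3, 6.1]
grip_width: 0.0115
```

Call:
{"method": "arm_command", "body": {"commands": [{"dx":-0.1,"dy":0,"dz":0,"twist":0},{"dx":-0.2,"dy":0,"dz":0,"twist":0},{"dx":-0.3,"dy":0,"dz":0,"twist":0},{"dx":-0.3,"dy":0,"dz":0,"twist":0},{"dx":-0.3,"dy":0,"dz":0,"twist":0}]}}

```text
clock: 14.63
position: [0.5961, 0.0132, 0.0662]
tool_rot: [1.731, 1.559, 0.064]
force: [0.6, 0.3, -1.4]
grip_width: 0.0119
```

```bash
python3 wp.py w16; python3 - <<'E'
from h import *
go((.4658,.026,.066),-.0955)
im=imaging.grab_frame('scene');cv2.imwrite('pics/s16.png',cv2.resize(im[130:270,220:380,::-1],None,fx=4,fy=4))
E
```

```text
14.6333 [0.5961 0.0132 0.0662] 0.002 [-1.05504045e-05  2.42340553e-06 -5.81521721e-05]
t 14.68 pos [0.5961 0.0132 0.0662] xaxis [ 0.012  0.001 -1.   ] jawhead -0.096 w 0.0112 F [-0.   0.3 -1.2] q7 -0.56
dx -0.14 dy -13.09 dz -0.03 twist -0.000  (|d|=13.1cm, rows>=3.1, twrows 0.0)
```

View pics/w16.png

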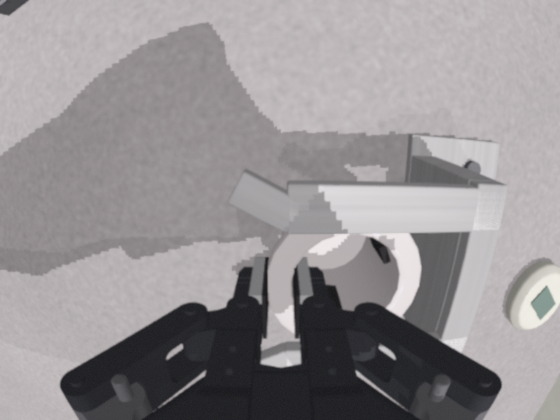

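View pics/s16.png

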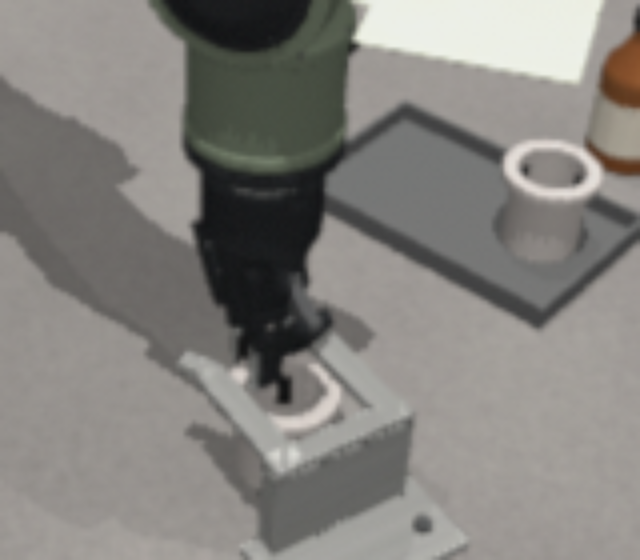

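Gripped: opening 12 mm, weight force about -1.3 N. Sliding out towards the robot.

Call:
{"method": "arm_command", "body": {"commands": [{"dx":0,"dy":-1,"dz":0,"twist":0},{"dx":-0.03,"dy":-2.5,"dz":0,"twist":0},{"dx":-0.05,"dy":-4,"dz":0,"twist":0},{"dx":-0.06,"dy":-5.5,"dz":0,"twist":0},{"dx":-0.08,"dy":-7,"dz":0,"twist":0},{"dx":-0.1,"dy":-8.5,"dz":0,"twist":0},{"dx":-0.12,"dy":-10,"dz":0,"twist":0},{"dx":-0.13,"dy":-11.5,"dz":0,"twist":0},{"dx":-0.15,"dy":-13,"dz":0,"twist":0},{"dx":-0.15,"dy":-13,"dz":0,"twist":0},{"dx":-0.15,"dy":-13,"dz":0,"twist":0}]}}

```text
clock: 15.65
position: [0.4666, 0.0257, 0.0663]
tool_rot: [1.713, 1.559, 0.047]
force: [0.4, 0.1, -0.2]
grip_width: 0.0117
```

```bash
python3 wp.py w17; python3 - <<'E'
from h import *
import cv2
go((.4658,.026,.12),-.0955)
im=imaging.grab_frame('scene');cv2.imwrite('pics/s17.png',im[:,:,::-1])
im=imaging.grab_frame('top');cv2.imwrite('pics/t17.png',cv2.resize(im[120:290,80:320,::-1],None,fx=3.3,fy=3.3,interpolation=cv2.INTER_CUBIC))
E
```

```text
15.65 [0.4666 0.0257 0.0663] 0.032 [ 5.85726234e-04 -2.79768394e-05  1.52513465e-05]
t 15.7 pos [0.4672 0.0257 0.0663] xaxis [ 0.012  0.001 -1.   ] jawhead -0.095 w 0.0115 F [ 0.6 -0.3 -0.7] q7 -0.69
dx -5.37 dy -0.08 dz -0.03 twist 0.000  (|d|=5.4cm, rows>=1.3, twrows 0.0)
```

View pics/s17.png

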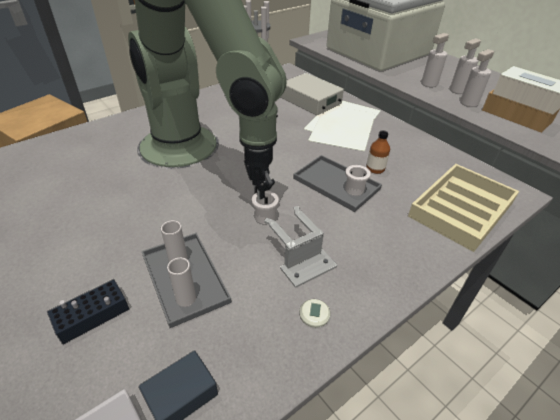

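View pics/t17.png

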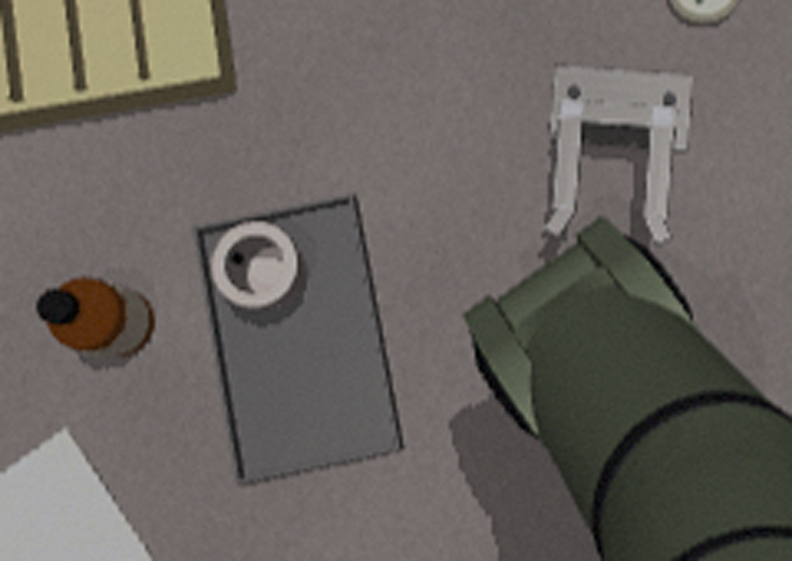

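The wide beaker is clear of the fork, standing upright in the grip at (265,210) in the scene view. Wide tray corners in the scene view: rn (294,181), ln (322,159), lf (380,186), rf (352,206).

```bash
python3 - <<'E'
from h import *
T=lambda x,y:(80+x/3.3-.35,120+y/3.3-.35)
tp=dict(lf=(199,230),rf=(355,197),rn=(402,447),ln=(242,482));sp=dict(rn=(294,182),ln=(322,158),lf=(380,184),rf=(352,203))
Q={}
for k in tp:
    Q[k]=plane('top',*T(*tp[k]),.02)[:2]; x,e=tri([ray('top',*T(*tp[k])),ray('scene',*sp[k])]); print(k,Q[k].round(4),x.round(4),np.round(e,4))
c=sum(Q.values())/4; d=(Q['lf']+Q['rf']-Q['ln']-Q['rn']);d/=np.linalg.norm(d);print('centre',c.round(4),'head',np.arctan2(d[1],d[0]).round(4))
print('len',np.linalg.norm(Q['lf']-Q['ln']),np.linalg.norm(Q['ln']-Q['rn']))
print('wide_b',plane('top',*T(255,264),.074).round(4))
w=c-.06*d;print('wide target',w)
for yw in(-.0955,np.arctan2(d[1],d[0])):
  j=np.array([np.cos(yw),np.sin(yw)]); e=w-.032*j; print('tcp',e.round(4),'r',np.hypot(*e)); go((*e,.12),yw)
E
```

```text
lf [0.6045 0.395 ] [0.6045 0.3949 0.0207] [0.0002 0.0002]
rf [0.6317 0.2511] [0.6274 0.2464 0.0346] [0.0019 0.0019]
rn [0.4013 0.208 ] [ 0.4014  0.2142 -0.016 ] [0.0005 0.0005]
ln [0.3737 0.3518] [0.3746 0.3578 0.0059] [0.0019 0.0019]
centre [0.5028 0.3015] head 0.185
len 0.23475367036751632 0.14645824983229672
wide_b [0.563  0.3266 0.074 ]
wide target [0.44382917 0.29042695]
tcp [0.412  0.2935] r 0.5058190412558864
t 15.8 pos [0.4674 0.0257 0.0662] xaxis [ 0.012  0.001 -1.   ] jawhead -0.096 w 0.0117 F [-0.4 -0.1 -1.3] q7 -0.69
dx -5.43 dy -8.01 dz -26.14 twist -0.000  (|d|=27.9cm, rows>=6.7, twrows 0.0)
tcp [0.4124 0.2845] r 0.5010160511273108
t 15.8 pos [0.4674 0.0257 0.0662] xaxis [ 0.012  0.001 -1.   ] jawhead -0.096 w 0.0117 F [-0.4 -0.1 -1.3] q7 -0.69
dx -5.43 dy -7.89 dz -25.25 twist -0.281  (|d|=27.0cm, rows>=6.5, twrows 2.2)
```

Call:
{"method": "arm_command", "body": {"commands": [{"dx":-2,"dy":0,"dz":0,"twist":0},{"dx":-4,"dy":0,"dz":-1,"twist":0},{"dx":-5.5,"dy":-1,"dz":-3.5,"twist":0},{"dx":-5.5,"dy":-2,"dz":-7,"twist":0},{"dx":-5.5,"dy":-3,"dz":-10.5,"twist":0},{"dx":-5.5,"dy":-4,"dz":-14,"twist":0},{"dx":-5.5,"dy":-5,"dz":-17.5,"twist":0},{"dx":-5.5,"dy":-6,"dz":-21,"twist":0},{"dx":-5.5,"dy":-7,"dz":-24.5,"twist":0},{"dx":-5.5,"dy":-7,"dz":-26.2,"twist":0},{"dx":-5.5,"dy":-7,"dz":-26.2,"twist":0},{"dx":-5.5,"dy":-7,"dz":-26.2,"twist":0}]}}

```text
clock: 16.8
position: [0.4221, 0.2941, 0.1206]
tool_rot: [1.765, 1.559, 0.1]
force: [-0.4, -0.7, -1.5]
grip_width: 0.0115
```

```bash
python3 wp.py w18; python3 - <<'E'
from h import *
go((.4215,.2952,.071),-.0955)
im=imaging.grab_frame('scene');cv2.imwrite('pics/s18.png',cv2.resize(im[100:230,260:420,::-1],None,fx=4,fy=4,interpolation=cv2.INTER_CUBIC))
E
```

```text
16.8 [0.4221 0.2941 0.1206] 0.036 [ 3.19769923e-04 -1.12945920e-03 -8.57191233e-05]
t 16.85 pos [0.4223 0.2928 0.1206] xaxis [ 0.012  0.    -1.   ] jawhead -0.096 w 0.0113 F [ 1.3 -0.3 -1.7] q7 -1.16
dx 4.96 dy -0.16 dz -0.22 twist -0.000  (|d|=5.0cm, rows>=1.2, twrows 0.0)
```

View pics/w18.png

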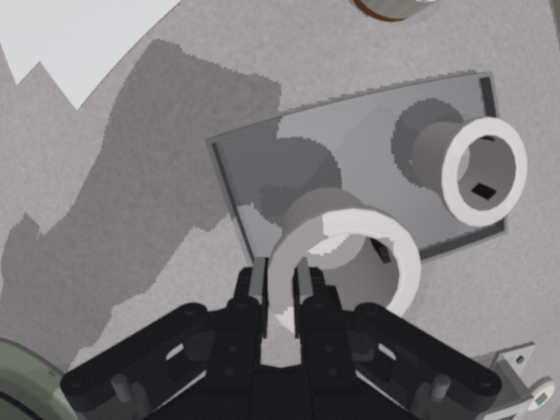

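View pics/s18.png

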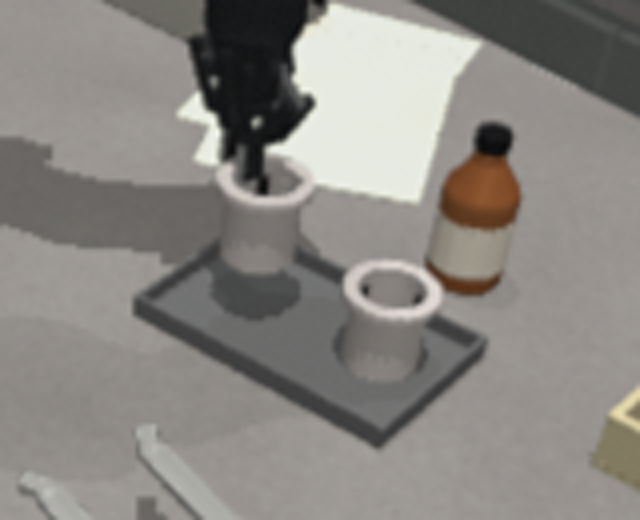

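```bash
python3 - <<'E'
from h import *
import pickle
ci=pickle.load(open('w18.pkl','rb'))
for p in((210,140),(491,73),(507,230)): print(plane('wrist',*p,.02,ci).round(4))
E
```

```text
[0.3759 0.3555 0.02  ]
[0.6068 0.3981 0.02  ]
[0.6344 0.2555 0.02  ]
```

Call:
{"method": "arm_command", "body": {"commands": [{"dx":1,"dy":-0.1,"dz":-0.2,"twist":0},{"dx":2,"dy":-0.1,"dz":-0.2,"twist":0},{"dx":3,"dy":-0.1,"dz":-0.2,"twist":0},{"dx":4,"dy":-0.1,"dz":-0.2,"twist":0},{"dx":4.7,"dy":-0.1,"dz":-0.2,"twist":0},{"dx":4.9,"dy":-0.1,"dz":-0.2,"twist":0},{"dx":4.9,"dy":-0.1,"dz":-0.2,"twist":0}]}}

```text
clock: 17.48
position: [0.4218, 0.2942, 0.0709]
tool_rot: [1.626, 1.56, -0.041]
force: [-0.2, -0.1, -1.4]
grip_width: 0.0115
```

Tray corners agree within about 4 mm. Lowering the last few mm.

Call:
{"method": "arm_command", "body": {"commands": [{"dx":0.15,"dy":0,"dz":0,"twist":0},{"dx":0.3,"dy":0,"dz":0,"twist":0},{"dx":0.35,"dy":0,"dz":0,"twist":0},{"dx":0.35,"dy":0,"dz":0,"twist":0}]}}

```text
clock: 17.82
position: [0.422, 0.2942, 0.0675]
tool_rot: [1.636, 1.56, -0.031]
force: [-0.4, -0.5, -1.8]
grip_width: 0.0114
```

Call:
{"method": "arm_command", "body": {"commands": [{"dx":0.1,"dy":0,"dz":0,"twist":0},{"dx":0.15,"dy":0,"dz":0,"twist":0},{"dx":0.15,"dy":0,"dz":0,"twist":0}]}}

```text
clock: 18.07
position: [0.4222, 0.2942, 0.0671]
tool_rot: [1.633, 1.558, -0.035]
force: [-5.2, -5.7, 25.0]
grip_width: 0.0117
```

Call:
{"method": "arm_command", "body": {"commands": [{"dx":0,"dy":0,"dz":0,"twist":0},{"dx":0,"dy":0,"dz":0,"twist":0}]}}

```text
clock: 18.23
position: [0.4225, 0.2944, 0.0675]
tool_rot: [1.667, 1.558, -0.001]
force: [0.4, 0.3, -1.6]
grip_width: 0.0115
```

Call:
{"method": "arm_command", "body": {"commands": [{"dx":0,"dy":0,"dz":0,"twist":0},{"dx":0,"dy":0,"dz":0,"twist":0},{"dx":0,"dy":0,"dz":0,"twist":0},{"dx":0,"dy":0,"dz":0,"twist":0},{"dx":0,"dy":0,"dz":0,"twist":0}], "grip": 0.25}}

```text
clock: 18.65
position: [0.4224, 0.2943, 0.0675]
tool_rot: [1.66, 1.558, -0.008]
force: [-0.3, 0.5, -0.3]
grip_width: 0.0321
```

Call:
{"method": "arm_command", "body": {"commands": [{"dx":-1.5,"dy":0,"dz":0,"twist":0},{"dx":-4,"dy":0,"dz":0,"twist":0},{"dx":-7,"dy":0,"dz":0,"twist":0},{"dx":-10,"dy":0,"dz":0,"twist":0},{"dx":-12,"dy":0,"dz":0,"twist":0},{"dx":-12,"dy":0,"dz":0,"twist":0},{"dx":-12,"dy":0,"dz":0,"twist":0}]}}

```text
clock: 19.23
position: [0.4213, 0.2945, 0.1882]
tool_rot: [1.726, 1.556, 0.058]
force: [-0.2, 0.2, -0.2]
grip_width: 0.0324
```

```bash
python3 wp.py w19; python3 - <<'E'
from h import *
im=imaging.grab_frame('scene');cv2.imwrite('pics/s19.png',cv2.resize(im[120:330,100:420,::-1],None,fx=2.5,fy=2.5,interpolation=cv2.INTER_CUBIC))
im=imaging.grab_frame('top');cv2.imwrite('pics/t19.png',im[:,:,::-1])
E
```

```text
19.2333 [0.4213 0.2945 0.1882] 0.036 [-0.00023211 -0.0001906  -0.0010631 ]
```

View pics/s19.png

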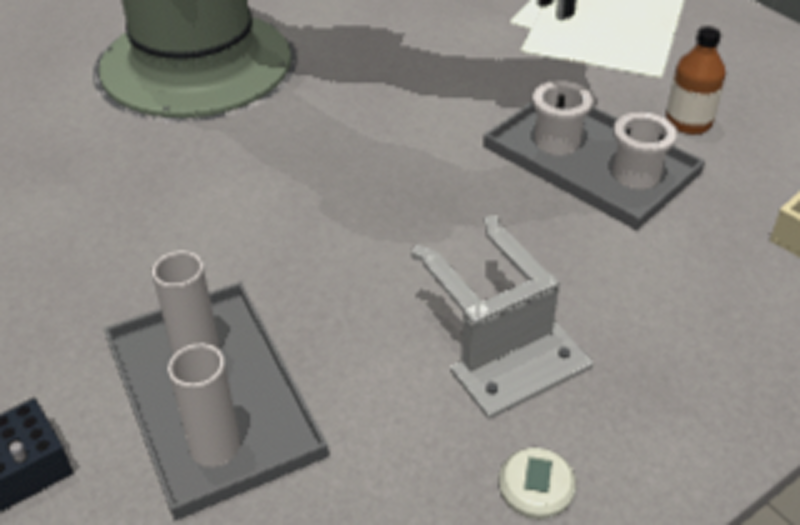

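View pics/w19.png

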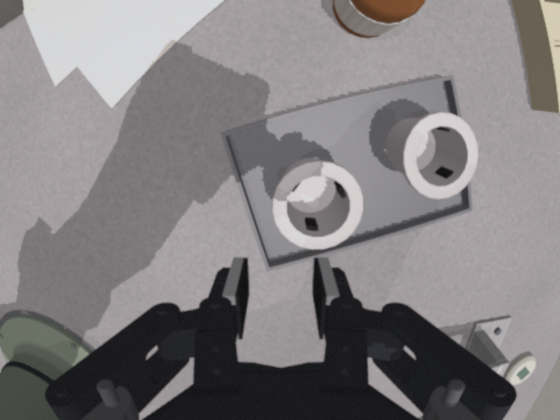

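View pics/t19.png

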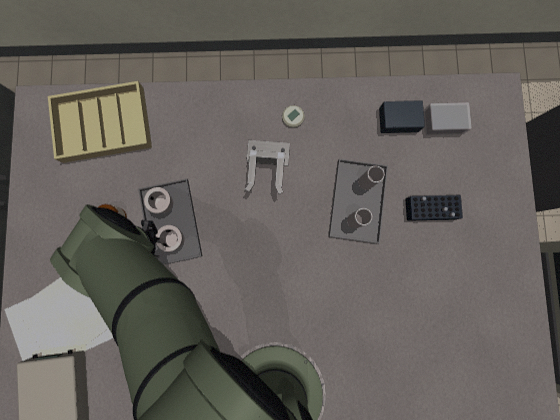

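All four beakers stand upright inside their tray walls, the bottle and rack look unchanged, and the gripper is clear. One last numeric check, then I'll hand in.

```bash
python3 - <<'E'
from h import *
import pickle
from workcell import order
ci=pickle.load(open('w19.pkl','rb'))
def loc(p,c,h):
    d=np.array(p)[:2]-c;return (np.cos(h)*d[0]+np.sin(h)*d[1]).round(4),(-np.sin(h)*d[0]+np.cos(h)*d[1]).round(4)
print('wide in tray_w',loc(plane('wrist',319,205,.074,ci),np.array([.5035,.303]),.185))
print('narrow in tray_n',loc(plane('top',363,217,.124),np.array([.553,-.265]),-.168))
s=sensors.observe();print(s['clock'],s['force'].round(1),abs(s['qd']).max())
order.job_done()
E
```

```text
wide in tray_w (np.float64(-0.0515), np.float64(0.0001))
narrow in tray_n (np.float64(-0.0616), np.float64(0.0014))
19.3833 [-0.3 -0.3  0.3] 0.006286464158322386
the job is handed in; nothing more can be done
```

The job is handed in at 19.4 s. I carried the pair under the fork, pulled the narrow beaker out while the fork held the wide one's rim, and stood it in the narrow tray. Then I pinched the wide beaker by its front rim, slid it out of the fork and stood it in the wide tray.

**Last checks:**
- The final pictures show all four beakers upright inside their trays. The two moved ones measure about (-0.06, 0.00) m in the narrow tray and (-0.05, 0.00) m in the wide tray.
- In the pictures the rack, and the bottle in the scene view, look where they were; I did not measure them, and the arm hid the bottle in the last top view.
- The gripper was clear of everything at the end, with forces near 0 N and the arm at rest.

**Disagreements:**
- Heights triangulated from the top and scene views mostly came out 4–10 mm below the given ones. For example, the stuck narrow rim measured 121 mm instead of 125 mm, and the narrow tray edge 10–15 mm instead of 20 mm.
- For the far wide tray, two of the four corner heights (35 mm and -16 mm) were clearly wrong. I relied on the given heights and the contact force to set both beakers down.
- Setting down pressed up to 34 N for the narrow beaker and 25 N for the wide one at the wrist, for a moment each. I eased off before opening the gripper.

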